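# Make up two coating-trial kits

## Robot

A 6-joint arm with a two-finger parallel gripper is mounted at the origin on the work surface. World frame = base frame: x ahead of the robot, y to its left, z up, the work surface at z = 0. Lengths are in m, angles in rad, forces in N, time in s.
With the tool pointing down it reaches from about 0.4 to 0.825 m from the base axis. Payload 7 kg.
Tool frame: the origin (TCP) lies at the very end of the fingers, on their centre line; the grasp point (between the pads) lies 19 mm behind it; y points along the fingers, x is the direction in which the jaws open and shut, and the axes are right-handed (so a half turn about y gives the same grasp; the last joint's range is limited). The gripper opens to 88 mm and grips with 3 to 60 N. Pads are 19 mm wide; open, the fingers measure 130 mm over their backs; the gripper's body (78 mm by 193 mm) begins 47 mm behind the grasp point.
Start: joints at [-1.032, 0.359, 0.012, 0, -1.224, -0.288], TCP at [0.167, -0.654, 0.227] pointing down, gripper open.
Joint ranges: [-3.07, 3.07], [-1.43, 2.12], [-1.02, 1.25], [-3.03, 1.67], [-3.05, -0], [-3.03, 3.03]. Speed limits (rad/s): [2.39, 2.39, 3.01, 3.14, 3.14, 3.14].

## Interface

Orientations are given as [roll, pitch, yaw] about the fixed x, y, z axes, in that order (R = Rz(yaw) Ry(pitch) Rx(roll)).
In Python, from station import arm gives the robot as it stands.
- The arm moves only by the tool move_arm, never from a script. Its arguments are lists of equal length, an entry for each row: "jaw": the closure, from 0 (fully open) to 1 (shut); "offset": the shift along the tool's x, y, z in m, a list of three; "roll": the turn about the tool's y in rad. In form: {"jaw": [jaw, ...], "offset": [[dx, dy, dz], ...], "roll": [roll, ...]}. A call has 1 to 5 rows; each row shifts and turns the commanded pose from where the row before left it, along the tool's axes as they then stand; what a row does not reach is not made up. A row lasts 1/8 s, in which the tool goes at most 62.5 mm and 10.7 degrees, less where a joint would pass 70% of its speed; a pose out of reach is approached as far as the arm can. A call is refused whole if a number of a shift passes 0.0625 or a number of a turn 0.188, either way. A call with a gripper value outside its range is refused whole. The fingers move at their own pace and stop on an object; "grip_force" is the grip in N (left out, the last holds). Time passes only in rows, so rows that do not move let the fingers close. It gives the time, the measured TCP pose, the force and the opening at its end, in the units of the state.
- arm.get_state(): the state, without advancing time (a new reading comes with each control period).
- arm.grab_frame(name): name is "side" or "top" or "wrist"; returns a dict with "pixels" (384x512x3 uint8, blue, green, red), "fovy" (degrees; the focal length in pixels is half the picture's height over the tangent of half this angle, whatever the lens; pixels are square), "cx", "cy" (the principal point, pixels), "position" and "attitude" of the camera in the world; the wrist camera has in their place "hand_eye" (4x4, takes a point from camera to tool coordinates, whose origin is the TCP and whose axes are the tool frame's). Camera axes: x right, y down, z forward; pixel columns grow to the right and rows downward; lengths in m; the calibration is good to about 2 mm. A picture is of the moment at which its call begins: read the wrist's pose just before it. There is no depth.
- arm.job_done(): hands the job in, once; it reports no verdict.
Trained networks look in a picture, given as the dict that the camera call returned (one of the last four; its "shot" number tells which), for a name from the list of things; names that differ only in an ending like _2 or _b are one class to them, and where a whole thing is asked for, a point or a joint stands for the part that bears it (a point fixed in the world has none). Each returns a list of dicts, best first, with "p" (0 to 1); they miss things now and then, are a little off and sometimes report something else, mostly with a low value. They report only what shows in the picture. A call takes as long as a camera call. They do not tell look-alikes from the thing itself.
- arm.recognise(picture, thing): "position" ([x, y, z] in m, in world coordinates, good to about 4 mm: the middle of the surface that is visible of it).
- arm.landmark_of(picture, thing): "position" ([x, y, z] in m, in world coordinates, good to about 4 mm: a listed point, or the origin of a listed thing).
The state is a dict: "t": time; "q": joint angles; "qd": joint speeds; "joint_efforts": joint torques, N m; "eef_pos": TCP position; "ee_rot": TCP orientation; "force": force on the tool from outside, world axes, zero at the start; "moment": the same for the moment, N m; "width": finger opening in m.
Only numpy, scipy, OpenCV 4.12 (cv2) and the standard library are available. Lean on these libraries where they do the work, as an engineer would, in place of code of your own. Each camera call takes 0.05 s, during which the arm holds its last target.

## Task

Make up the two coating-trial kits from the stock on the bench: the yellow tray takes the rusty plate, the amber bottle of rust converter and the wide white cup; the green tray takes the bright steel plate and the tall red cup, which now stands nested in the white one. Stand each thing upright in an empty bay of its tray, flat on the tray floor, setting it down rather than dropping it, and tip none of them over on the way. The blue-painted plate is not needed: leave it where it is.

Things in the scene. Friction and masses are not known exactly. Their poses are not given: they have to be found in the camera images.
- rusty_plate: Dark brown rusted square steel plate 64 x 64 x 6 mm, 0.24 kg, with a 14 mm thick threaded stud standing up from its middle to 51 mm above the underside. Origin: centre of the underside; z up along the stud, x and y along the sides. In the stock row, yaw up to 0.5 rad. For the yellow tray; enters a bay only if squared up with it within about 12 degrees.
- steel_plate: Bright bare metal square steel plate 64 x 64 x 6 mm, 0.24 kg, with a 14 mm thick threaded stud standing up from its middle to 51 mm above the underside. Origin: centre of the underside; z up along the stud, x and y along the sides. In the stock row, yaw up to 0.5 rad. For the green tray; enters a bay only if squared up with it within about 12 degrees.
- blue_plate: Blue-painted (stud too) square steel plate 64 x 64 x 6 mm, 0.24 kg, with a 14 mm thick threaded stud standing up from its middle to 51 mm above the underside. Origin: centre of the underside; z up along the stud, x and y along the sides. In the stock row. Not needed: stays where it is.
- bottle: Closed amber bottle with paper label and white screw cap: body 42 mm in diameter, straight up to 60 mm height, then a shoulder; cap 27 mm in diameter, 72 to 90 mm high; 0.13 kg. Origin: centre of the underside, z up. In the stock row, for the yellow tray.
- wide_cup: Wide off-white plastic cup, open at the top: outside diameter 62 mm at the bottom, 68 mm at the rim, 60 mm tall, wall 2.5 mm, floor 4 mm; 45 g. Origin: centre of the underside, z up. In the stock row, the red cup standing in it. For the yellow tray.
- tall_cup: Tall red plastic cup, open at the top: outside diameter 42 mm at the bottom, 48 mm at the rim, 80 mm tall, wall 2.5 mm, floor 4 mm; 35 g. Origin: centre of the underside, z up. Starts standing loosely in the wide cup, its upper 24 mm showing above that rim. For the green tray.
- yellow_tray: Yellow fixed kit tray, 92 x 264 mm, with three open bays in a row, each 82 x 81 mm inside. Origin: centre of its underside; x across, y along the row, z up. Bay centres: x 0, y -86, 0 and 86 mm. Floor's upper face 4 mm, tops of walls and dividers (5 mm thick) 22 mm above the origin. Stands beyond the stock, left or right, yaw up to 0.16 rad.
- green_tray: Green fixed kit tray, 92 x 264 mm, with three open bays in a row, each 82 x 81 mm inside. Origin: centre of its underside; x across, y along the row, z up. Bay centres: x 0, y -86, 0 and 86 mm. Floor's upper face 4 mm, tops of walls and dividers (5 mm thick) 22 mm above the origin. Stands beyond the stock, left or right, yaw up to 0.16 rad.
Mind the look-alikes: they are no part of the job. What is shaped like the steel_plate but purple is not meant.

How it is judged:
At the end, for the whole second after the job is handed in: Each of the five things stands in its own tray: base centre inside the walls, underside on the tray floor (within 4 mm), upright within 0.08 rad, at rest and let go. The blue plate stands within 20 mm of its start (x of rusty_plate in the frame of yellow_tray between -0.041 and 0.041 m and y of rusty_plate in the frame of yellow_tray between -0.127 and 0.127 m and z of rusty_plate in the frame of yellow_tray between 0.001 and 0.008 m and angle between each of rusty_plate, bottle, wide_cup, steel_plate, tall_cup, blue_plate's own z axis and vertical below 0.08 rad and linear speed of each of rusty_plate, bottle, wide_cup, steel_plate, tall_cup below 0.02 m/s and contact force between each of rusty_plate, bottle, wide_cup, steel_plate, tall_cup and the fingers below 0.1 N and x of bottle in the frame of yellow_tray between -0.041 and 0.041 m and y of bottle in the frame of yellow_tray between -0.127 and 0.127 m and z of bottle in the frame of yellow_tray between 0.001 and 0.008 m and x of wide_cup in the frame of yellow_tray between -0.041 and 0.041 m and y of wide_cup in the frame of yellow_tray between -0.127 and 0.127 m and z of wide_cup in the frame of yellow_tray between 0.001 and 0.008 m and x of steel_plate in the frame of green_tray between -0.041 and 0.041 m and y of steel_plate in the frame of green_tray between -0.127 and 0.127 m and z of steel_plate in the frame of green_tray between 0.001 and 0.008 m and x of tall_cup in the frame of green_tray between -0.041 and 0.041 m and y of tall_cup in the frame of green_tray between -0.127 and 0.127 m and z of tall_cup in the frame of green_tray between 0.001 and 0.008 m and distance of blue_plate from where it was at the start of the episode below 0.02 m); the robot touches nothing.
It fails at once if one of the five things, or the blue plate, is tipped by more than 0.7 rad (40 degrees) (angle between any of rusty_plate, bottle, wide_cup, steel_plate, tall_cup, blue_plate's own z axis and vertical above 0.7 rad).
It fails at once if one of the five things is dropped (in free fall, touching nothing, faster than 0.8 m/s: a fall of more than about 30 mm) ((linear speed of rusty_plate above 0.8 m/s and contact force between rusty_plate and anything else below 0.02 N) or (linear speed of bottle above 0.8 m/s and contact force between bottle and anything else below 0.02 N) or (linear speed of wide_cup above 0.8 m/s and contact force between wide_cup and anything else below 0.02 N) or (linear speed of steel_plate above 0.8 m/s and contact force between steel_plate and anything else below 0.02 N) or (linear speed of tall_cup above 0.8 m/s and contact force between tall_cup and anything else below 0.02 N)).
It fails at once if the blue plate is moved by more than 20 mm (distance of blue_plate from where it was at the start of the episode above 0.02 m).
It also fails if it takes over 120 s, if anything falls off the work surface, if the arm or the gripper's body presses on something with over 40 N, if the wrist force passes 120 N, or if a joint passes its speed limit or range.

## Working session

There is one attempt and no reset: what is moved stays moved. The work goes in short steps, Python scripts to look and compute and a tool call to move; the robot and the scene stay as the last step left them, time stands still between calls to the robot, and variables do not carry over. Pictures are saved under pics/ and viewed, and the job is handed in when it is done.

Besides the shell and the picture viewer there is one more tool, called after "Request:" as name(argument=value, ...) on one line, values as JSON. move_arm: Moves the arm, as the interface text tells. Its arguments: {"type":"object","properties":{"jaw":{"type":"array","items":{"type":"number"}},"offset":{"type":"array","items":{"type":"array","items":{"type":"number"}}},"roll":{"type":"array","items":{"type":"number"}},"grip_force":{"type":"number"}},"required":["jaw","offset","roll"]}

```bash
ls; mkdir -p pics; cat > h.py <<'E'
import numpy as np, cv2
from station import arm
from scipy.spatial.transform import Rotation as R
def save(f,name): cv2.imwrite('pics/'+name,f['pixels'])
E
python3 - <<'E'
from h import *
s=arm.get_state(); print({k:np.round(v,3).tolist() for k,v in s.items()})
for n in ['side','top']:
    f=arm.grab_frame(n); save(f,n+'0.png'); print(n,{k:v for k,v in f.items() if k!='pixels'})
    for t in ['rusty_plate','steel_plate','blue_plate','bottle','wide_cup','tall_cup','yellow_tray','green_tray']:
        for d in arm.landmark_of(f,t): print(t,np.round(d['position'],3),round(d['p'],2))
E
```

```text
pics
{'t': 0.0, 'q': [-1.032, 0.359, 0.011, -0.0, -1.224, -0.288], 'qd': [-0.001, -0.001, -0.001, 0.0, -0.002, 0.001], 'joint_efforts': [0.002, -58.272, 29.307, 6.997, 0.007, -0.0], 'eef_pos': [0.167, -0.653, 0.226], 'ee_rot': [-1.571, -0.002, 1.821], 'force': [-0.517, -0.549, -1.116], 'moment': [-0.007, 0.009, -0.098], 'width': 0.088}
side {'fovy': 50.46698601679449, 'cx': 254.24314762367712, 'cy': 179.6663007565344, 'position': array([ 0.23040161, -0.60255536,  0.53721405]), 'attitude': array([-2.21734524, -0.01963663, -0.39656584]), 'shot': 1}
rusty_plate [ 0.445  0.124 -0.001] 0.86
rusty_plate [ 0.627 -0.186  0.   ] 0.37
steel_plate [ 0.481 -0.268  0.003] 0.7
steel_plate [0.426 0.013 0.001] 0.66
steel_plate [0.337 0.274 0.   ] 0.5
blue_plate [ 0.339  0.275 -0.002] 0.62
bottle [ 0.431 -0.123  0.   ] 0.7
bottle [ 0.627 -0.184  0.003] 0.38
wide_cup [ 0.353 -0.28   0.   ] 0.97
tall_cup [ 0.352 -0.273  0.001] 0.67
yellow_tray [0.607 0.169 0.004] 0.91
green_tray [ 0.628 -0.182 -0.   ] 0.56
green_tray [0.427 0.014 0.003] 0.24
top {'fovy': 45.8465597947804, 'cx': 254.8747935867734, 'cy': 193.46206256471416, 'position': array([0.37469074, 0.00622286, 1.05821602]), 'attitude': array([-3.03688307,  0.01661173, -1.59539725]), 'shot': 2}
rusty_plate [ 0.446  0.129 -0.002] 0.84
steel_plate [ 0.427  0.008 -0.   ] 0.98
steel_plate [ 0.485 -0.268 -0.002] 0.7
blue_plate [0.344 0.274 0.   ] 0.95
bottle [ 0.431 -0.124  0.002] 0.63
wide_cup [ 0.356 -0.275 -0.002] 0.79
tall_cup [ 0.441  0.128 -0.003] 0.66
tall_cup [ 0.354 -0.282  0.003] 0.59
tall_cup [0.611 0.179 0.001] 0.45
yellow_tray [0.612 0.179 0.001] 0.62
green_tray [ 0.626 -0.185  0.004] 0.66
```

View pics/side0.png

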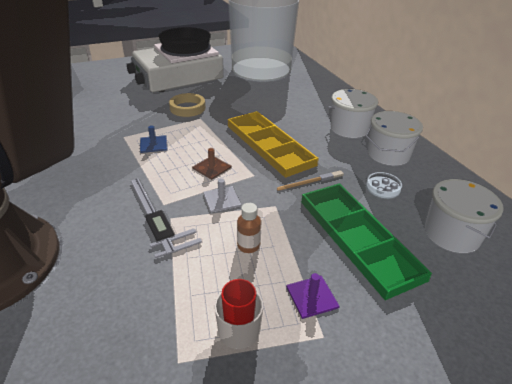

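View pics/top0.png

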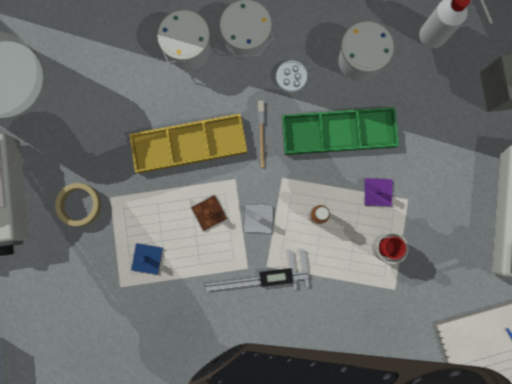

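The side picture shows the purple look-alike at (312,297) and the bright bare plate at (222,200). In the top picture these are at (378,192) and (259,219). The rusty plate is at top (210,213), blue at (147,259), the bottle at (320,214) and the nested cups at (392,248). Next is an enlarged crop to confirm which plate is which.

```bash
python3 - <<'E'
from h import *
a=cv2.imread('pics/top0.png')[100:290,100:420]
cv2.imwrite('pics/top0c.png',cv2.resize(a,None,fx=2.5,fy=2.5,interpolation=cv2.INTER_CUBIC))
a=cv2.imread('pics/side0.png')[90:360,110:430]
cv2.imwrite('pics/side0c.png',cv2.resize(a,None,fx=2.2,fy=2.2,interpolation=cv2.INTER_CUBIC))
E
```

```text
(no output)
```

View pics/top0c.png

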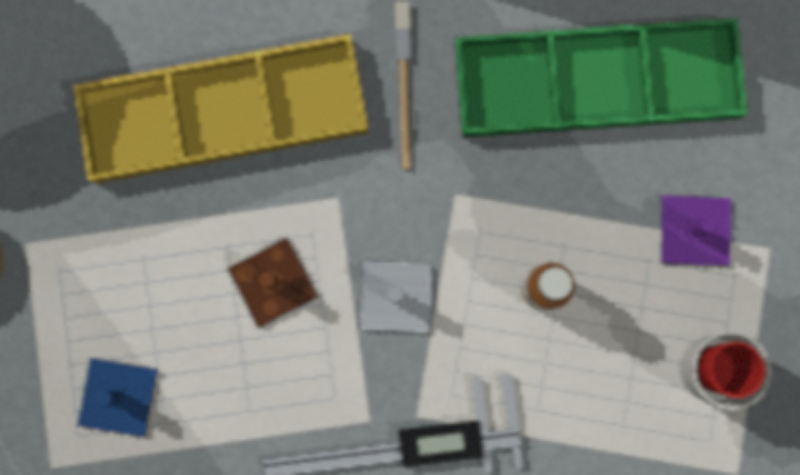

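View pics/side0c.png

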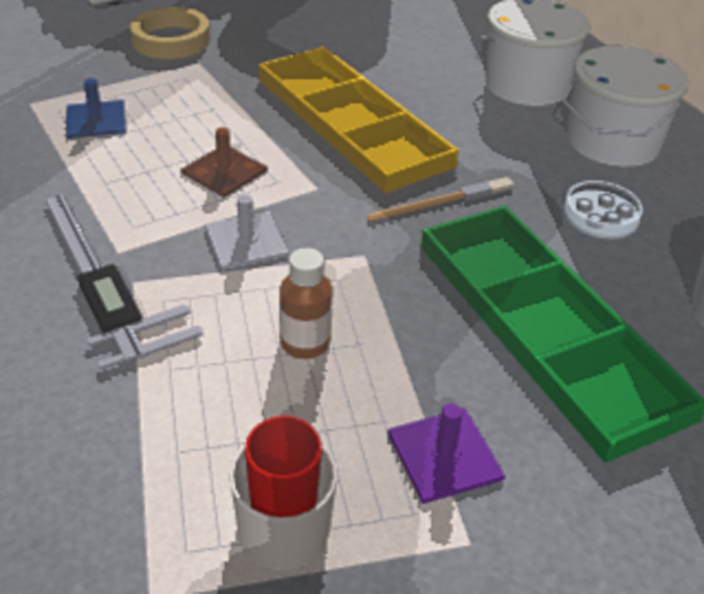

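```bash
cat >> h.py <<'E'
def campose(f,st=None):
    if 'hand_eye' in f:
        T=np.eye(4);T[:3,:3]=R.from_euler('xyz',st['ee_rot']).as_matrix();T[:3,3]=st['eef_pos']
        return T@f['hand_eye']
    T=np.eye(4);T[:3,:3]=R.from_euler('xyz',f['attitude']).as_matrix();T[:3,3]=f['position'];return T
def foc(f): return 192/np.tan(np.radians(f['fovy'])/2)
def back(f,uv,z,T):
    uv=np.atleast_2d(uv);fl=foc(f)
    d=np.c_[(uv[:,0]-f['cx'])/fl,(uv[:,1]-f['cy'])/fl,np.ones(len(uv))]@T[:3,:3].T
    o=T[:3,3];return o+d*((z-o[2])/d[:,2])[:,None]
def proj(f,P,T):
    p=(np.atleast_2d(P)-T[:3,3])@T[:3,:3];return p[:,:2]/p[:,2:]*foc(f)+[f['cx'],f['cy']]
def rect(P):
    c=P[:,:2].mean(0);e=np.roll(P,-1,0)[:,:2]-P[:,:2]
    return c,np.linalg.norm(e,axis=1),np.arctan2(e[:,1],e[:,0])
E
python3 - <<'E'
from h import *
f=dict(fovy=45.8465597947804,cx=254.8747935867734,cy=193.46206256471416,position=np.array([0.37469074, 0.00622286, 1.05821602]),attitude=np.array([-3.03688307,  0.01661173, -1.59539725]))
T=campose(f)
C={'steel':([(362,262),(433,262),(430,333),(360,331)],.006),'rusty':([(288,238),(317,294),(262,327),(230,270)],.006),
'yel':([(350,37),(368,131),(90,180),(75,87)],.022),'grn':([(457,38),(737,20),(746,116),(463,135)],.022)}
for k,(c,z) in C.items():
    c=(np.array(c)+.5)/2.5-.5+100
    print(k,*[np.round(a,3) for a in rect(back(f,c,z,T))])
for nm,c,z in [('white rim',(730,371),.06),('red rim',(733,369),.084),('cap',(555,284),.09)]:
    print(nm,back(f,(np.array(c)+.5)/2.5-.5+100,z,T).round(3))
# silhouettes for trays
im=cv2.imread('pics/top0.png');h=cv2.cvtColor(im,cv2.COLOR_BGR2HSV)
for n,lo,hi in [('yel',(18,110,50),(32,255,255)),('grn',(60,110,30),(85,255,255)),('red',(0,170,60),(4,255,255))]:
    m=cv2.inRange(h,lo,hi)
    if n=='red': m|=cv2.inRange(h,(174,170,60),(180,255,255)); m[:200]=0
    ct=max(cv2.findContours(m,0,2)[0],key=cv2.contourArea)
    r=cv2.minAreaRect(ct); b=cv2.boxPoints(r); print(n,r,*[np.round(a,3) for a in rect(back(f,b,.022,T))])
E
```

```text
steel [0.427 0.015] [0.066 0.066 0.065 0.064] [-1.597  3.071  1.517 -0.051]
rusty [0.444 0.128] [0.059 0.059 0.061 0.062] [-2.683  2.087  0.498 -1.089]
yel [0.606 0.174] [0.091 0.262 0.089 0.261] [-2.978  1.72   0.161 -1.416]
grn [ 0.626 -0.18 ] [0.261 0.091 0.262 0.092] [-1.534 -3.107  1.611  0.029]
white rim [[ 0.353 -0.274  0.06 ]]
red rim [[ 0.355 -0.27   0.084]]
cap [[ 0.431 -0.121  0.09 ]]
yel ((187.50994873046875, 143.05372619628906), (40.059635162353516, 113.95146179199219), 79.50852966308594) [0.606 0.175] [0.266 0.095 0.264 0.095] [-1.413 -2.984  1.729  0.184]
grn ((339.9236755371094, 130.38021850585938), (39.56722640991211, 113.25977325439453), 86.09950256347656) [ 0.626 -0.18 ] [0.264 0.094 0.261 0.094] [-1.53  -3.132  1.612  0.036]
red ((392.1470947265625, 246.9117889404297), (24.981168746948242, 20.130456924438477), 14.03624439239502) [ 0.355 -0.286] [0.046 0.056 0.045 0.056] [-0.297 -1.842  2.84   1.301]
```

The bright bare-metal plate at top (259,219) fits "steel_plate". The purple one at (378,192) is the look-alike. All six bays are empty. First I turn the tool to yaw π so its axes line up with the world.

Request:
move_arm(jaw=[0,0,0,0,0], offset=[[0,0,0],[0,0,0],[0,0,0],[0,0,0],[0,0,0]], roll=[-0.18,-0.18,-0.18,-0.18,-0.18], grip_force=20)

```text
t: 1.52
eef_pos: [0.1675, -0.6539, 0.2266]
ee_rot: [-1.571, 0.0, 2.728]
force: [0.1, -0.5, 0.8]
width: 0.0877
```

Request:
move_arm(jaw=[0,0,0,0,0], offset=[[0,0,0],[0,0,0],[0,0,0],[0,0,0],[0,0,0]], roll=[-0.18,-0.18,-0.06,0,0])

```text
t: 2.15
eef_pos: [0.1675, -0.6539, 0.2265]
ee_rot: [-1.571, -0.0, 3.14]
force: [0.6, 0.1, -0.6]
width: 0.0875
```

Request:
move_arm(jaw=[0,0,0,0,0], offset=[[-0.023,0,-0.047],[-0.023,0,-0.047],[-0.023,0,-0.047],[-0.023,0,-0.047],[-0.023,0,-0.047]], roll=[0,0,0,0,0])

```text
t: 2.78
eef_pos: [0.283, -0.4175, 0.2268]
ee_rot: [-1.57, 0.001, 3.14]
force: [1.6, 0.3, 1.0]
width: 0.0876
```

Request:
move_arm(jaw=[0,0,0,0,0], offset=[[-0.023,0,-0.047],[-0.023,0,-0.047],[-0.023,0,-0.047],[0,0,0],[0,0,0]], roll=[0,0,0,0,0])

```text
t: 3.4
eef_pos: [0.3516, -0.2778, 0.2268]
ee_rot: [-1.571, 0.0, -3.141]
force: [0.1, -0.4, -0.3]
width: 0.0877
```

```bash
cat > look.py <<'E'
import sys
from h import *
name=sys.argv[1]; things=sys.argv[2:]
s=arm.get_state();f=arm.grab_frame('wrist');save(f,name+'.png')
print(np.round(s['eef_pos'],4),np.round(s['ee_rot'],3),'t',round(s['t'],2),'w',round(s['width'],4))
import pickle;pickle.dump((s,f),open(name+'.pkl','wb'))
for t in things:
    print(t,[(np.round(d['position'],3).tolist(),round(d['p'],2)) for d in arm.landmark_of(f,t)])
E
python3 look.py w1 wide_cup tall_cup
```

```text
[ 0.3516 -0.2778  0.2268] [-1.571  0.    -3.141] t 3.4 w 0.0877
wide_cup [([0.352, -0.279, -0.002], 0.92)]
tall_cup [([0.353, -0.276, 0.005], 0.81)]
```

View pics/w1.png

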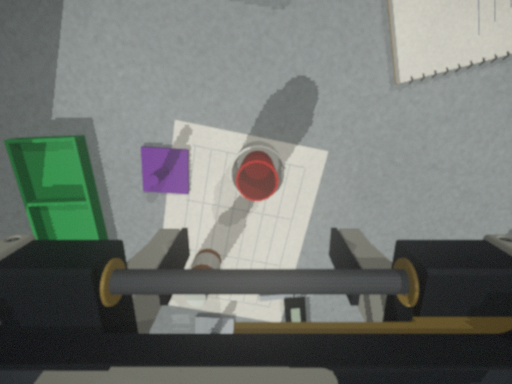

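The wrist picture shows the red rim around (257,180) inside the white rim around (258,174), with purple at (165,169). I measure the rims on an enlarged crop.

```bash
python3 - <<'E'
from h import *; import pickle
s,f=pickle.load(open('w1.pkl','rb'));T=campose(f,s)
im=f['pixels'];h=cv2.cvtColor(im,cv2.COLOR_BGR2HSV)
m=cv2.inRange(h,(0,120,50),(6,255,255))|cv2.inRange(h,(172,120,50),(180,255,255))
ct=max(cv2.findContours(m,0,2)[0],key=cv2.contourArea);print(cv2.boundingRect(ct),cv2.fitEllipse(ct))
for c,z in (((257.5,180),.084),((258,174),.06)): print(back(f,c,z,T).round(4))
# model rim projection overlay
v=cv2.resize(im[120:240,190:330],None,fx=5,fy=5,interpolation=cv2.INTER_CUBIC)
a=np.linspace(0,2*np.pi,60)
def circ(x,y,z,r,col):
    p=proj(f,np.c_[x+r*np.cos(a),y+r*np.sin(a),0*a+z],T);p=((p-[190,120]+.5)*5-.5).astype(int);cv2.polylines(v,[p],True,col,1)
circ(.352,-.275,.084,.024,(255,255,0));circ(.352,-.276,.06,.034,(0,255,0))
cv2.imwrite('pics/w1c.png',v)
E
```

```text
(236, 156, 42, 44) ((256.75579833984375, 178.4521484375), (40.02214050292969, 43.33214569091797), 8.180647850036621)
[[ 0.3533 -0.2779  0.084 ]]
[[ 0.3529 -0.2785  0.06  ]]
```

View pics/w1c.png

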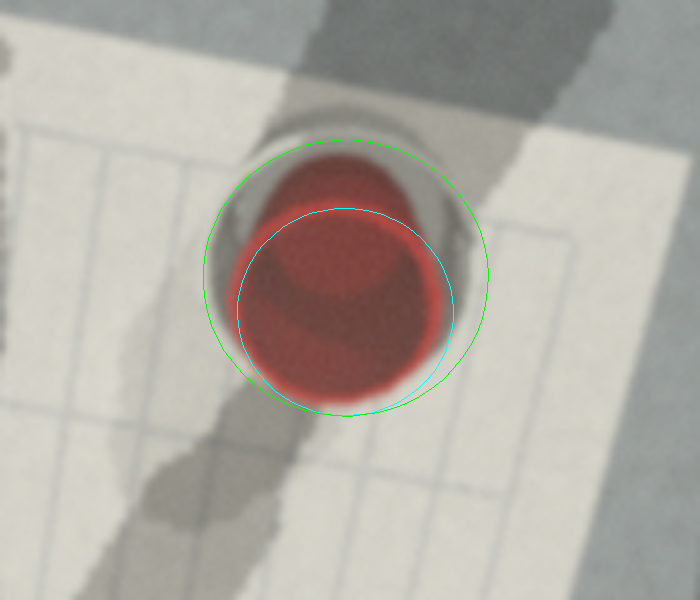

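Request:
move_arm(jaw=[0,0,0,0,0], offset=[[-0.002,0.04,0],[0,0.045,0],[0,0.04,0],[0,0.025,0],[0,0.012,0]], roll=[0,0,0,0,0], grip_force=10)

```text
t: 4.18
eef_pos: [0.3523, -0.2786, 0.0632]
ee_rot: [-1.571, -0.002, 3.139]
force: [0.2, -0.2, -0.1]
width: 0.0876
```

```bash
python3 look.py w2; python3 - <<'E'
from h import *
f=arm.grab_frame('side');a=f['pixels'][200:384,150:400];cv2.imwrite('pics/s2.png',cv2.resize(a,None,fx=3,fy=3,interpolation=2))
E
```

```text
[ 0.3523 -0.2786  0.0632] [-1.571e+00 -2.000e-03  3.139e+00] t 4.17 w 0.0876
```

View pics/s2.png

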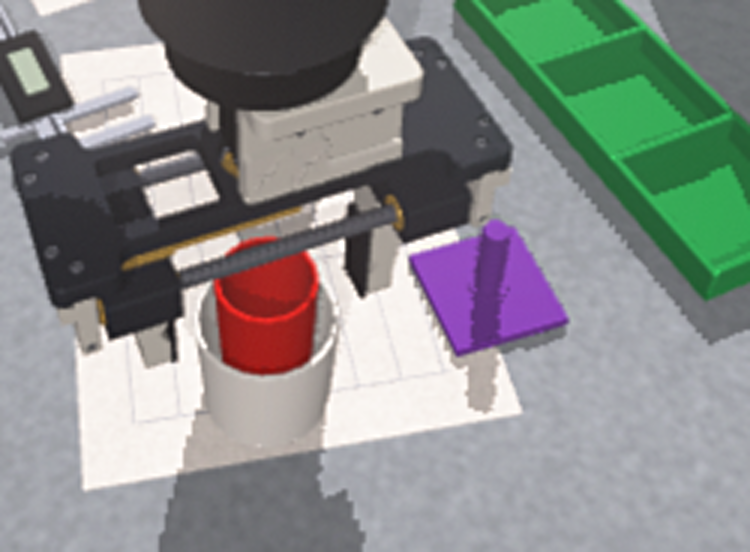

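View pics/w2.png

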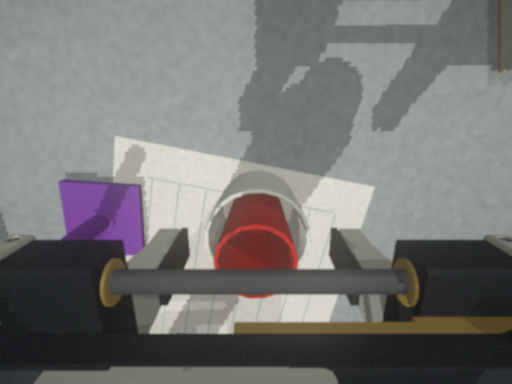

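The red rim is at (256,260) in the wrist picture, centred between the jaws (about 258). The fingertips sit just above the white rim. I check the offset across the pads and then close.

```bash
python3 - <<'E'
from h import *; import pickle
s,f=pickle.load(open('w2.pkl','rb'));T=campose(f,s)
print(back(f,[(256,261)],.084,T), proj(f,[s['eef_pos']+np.array([0,0,.02])],T))
a=np.linspace(0,2*np.pi,13)[:-1]
for c in [(.353,-.278)]:
    print(proj(f,np.c_[c[0]+.024*np.cos(a),c[1]+.024*np.sin(a),0*a+.084],T).round(0).tolist())
E
```

```text
[[ 0.35384878 -0.27789554  0.084     ]] [[258.78903757 259.15818462]]
[[215.0, 261.0], [221.0, 279.0], [237.0, 292.0], [258.0, 297.0], [278.0, 292.0], [294.0, 279.0], [300.0, 261.0], [296.0, 242.0], [280.0, 227.0], [257.0, 221.0], [235.0, 227.0], [219.0, 242.0]]
```

Request:
move_arm(jaw=[0.3,0.4,0.5,0.6,0.6], offset=[[0,-0.002,0],[0,0,0],[0,0,0],[0,0,0],[0,0,0]], roll=[0,0,0,0,0], grip_force=10)

```text
t: 4.9
eef_pos: [0.3538, -0.2779, 0.0668]
ee_rot: [-1.571, 0.001, -3.141]
force: [1.6, -0.1, 0.6]
width: 0.0472
```

Request:
move_arm(jaw=[0.62,0.62,0.62,0.62,0.62], offset=[[0,0,0],[0,-0.01,0],[0,-0.02,0],[0,-0.03,0],[0,-0.03,0]], roll=[0,0,0,0,0])

```text
t: 5.52
eef_pos: [0.3532, -0.2778, 0.1579]
ee_rot: [-1.571, -0.0, 3.142]
force: [0.9, -0.2, 0.2]
width: 0.0474
```

```bash
python3 look.py w3; python3 - <<'E'
from h import *
f=arm.grab_frame('side');a=f['pixels'][150:384,150:400];cv2.imwrite('pics/s3.png',cv2.resize(a,None,fx=2.5,fy=2.5,interpolation=2))
E
```

```text
[ 0.3532 -0.2778  0.1579] [-1.571 -0.     3.142] t 5.53 w 0.0474
```

View pics/s3.png

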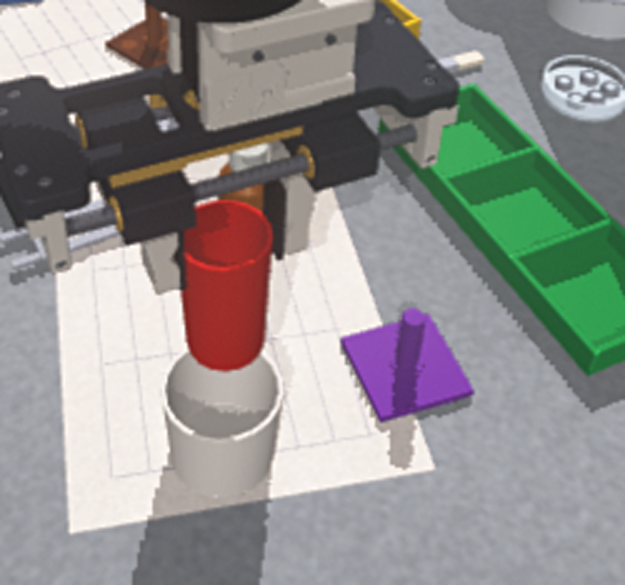

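Request:
move_arm(jaw=[0.62,0.62,0.62,0.62,0.62], offset=[[0,-0.02,0],[-0.02,0,-0.002],[-0.04,0,-0.002],[-0.05,0,-0.002],[-0.05,0,-0.002]], roll=[0,0,0,0,0])

```text
t: 6.25
eef_pos: [0.5153, -0.2695, 0.1755]
ee_rot: [-1.571, -0.001, 3.142]
force: [0.1, -1.2, -0.1]
width: 0.0476
```

Request:
move_arm(jaw=[0.62,0.62,0.62,0.62,0.62], offset=[[-0.05,0,-0.002],[-0.04,0,-0.002],[-0.026,0,0],[0,0,0],[0,0.03,0]], roll=[0,0,0,0,0])

```text
t: 6.88
eef_pos: [0.631, -0.2659, 0.1473]
ee_rot: [-1.57, 0.003, -3.141]
force: [-0.0, -0.6, -0.6]
width: 0.0477
```

```bash
python3 look.py w4 green_tray tall_cup; python3 - <<'E'
from h import *
f=arm.grab_frame('side');a=f['pixels'][100:340,200:512];cv2.imwrite('pics/s4.png',cv2.resize(a,None,fx=2.4,fy=2.4,interpolation=2))
E
```

```text
[ 0.631  -0.2659  0.1473] [-1.570e+00  3.000e-03 -3.141e+00] t 6.88 w 0.0477
green_tray []
tall_cup [([0.629, -0.265, 0.086], 0.86)]
```

View pics/s4.png

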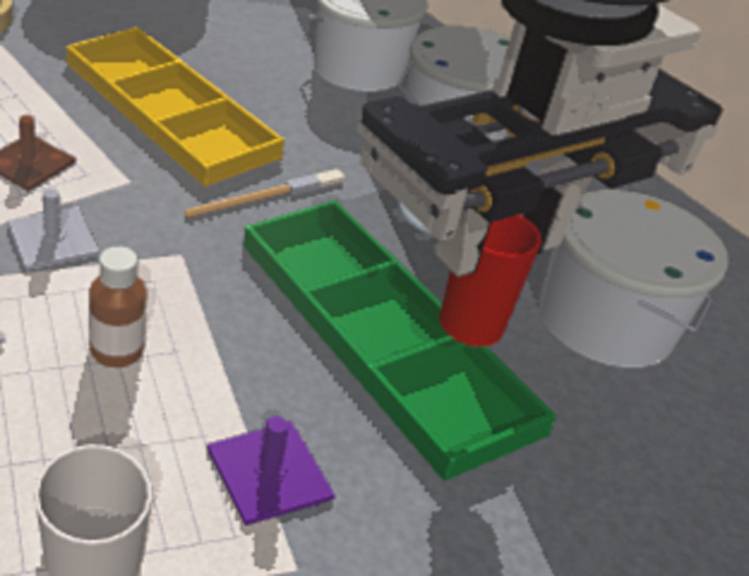

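View pics/w4.png

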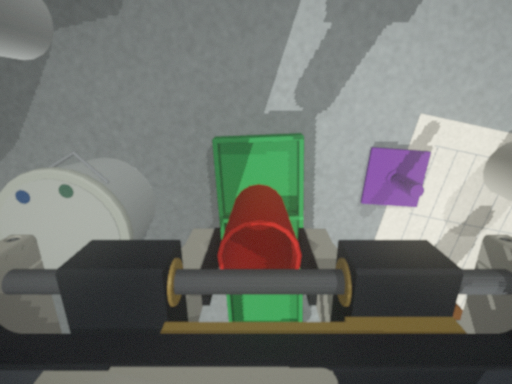

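```bash
python3 - <<'E'
from h import *; import pickle
s,f=pickle.load(open('w4.pkl','rb'));T=campose(f,s)
# tray end corners outer top z=.022 observed (213,137),(304,134); divider ends
print(back(f,[(213,137),(304,134),(221,217),(302,219)],.022,T).round(4))
c=np.array([.626,-.180]);y=.035;Rz=np.array([[np.cos(y),-np.sin(y)],[np.sin(y),np.cos(y)]])
P=np.array([[.046,-.132],[-.046,-.132],[.0,-.086],[.041,-.043],[-.041,-.043]])@Rz.T+c
print(proj(f,np.c_[P,[.022,.022,.004,.022,.022]],T).round(0))
print('cup bottom now',proj(f,[[s['eef_pos'][0],s['eef_pos'][1],s['eef_pos'][2]-.063]],T))
# pot: side view base front, from the crop s4 -> full
g=arm.grab_frame('side');Ts=campose(g)
for u in [(545,300),(640,360),(690,340)]:
    print('pot base',back(g,np.array(u)/2.4+[200,100],0,Ts).round(3))
g=arm.grab_frame('top');Tt=campose(g);save(g,'top4.png')
for z in (.1,.06,.0): print('pot',z,back(g,[(341,50),(394,50),(368,24),(368,75)],z,Tt).round(3)[:,:2].tolist())
E
```

```text
[[ 0.6771 -0.3155  0.022 ]
 [ 0.5867 -0.3185  0.022 ]
 [ 0.6727 -0.2291  0.022 ]
 [ 0.5843 -0.227   0.022 ]]
[[214. 142.]
 [306. 139.]
 [261. 180.]
 [225. 223.]
 [300. 221.]]
cup bottom now [[259.09781761 206.00344614]]
pot base [[ 0.77  -0.205  0.   ]]
pot base [[ 0.792 -0.284  0.   ]]
pot base [[ 0.844 -0.282  0.   ]]
pot 0.1 [[0.786, -0.177], [0.783, -0.292], [0.844, -0.238], [0.728, -0.232]]
pot 0.06 [[0.804, -0.184], [0.8, -0.304], [0.863, -0.249], [0.743, -0.242]]
pot 0.0 [[0.829, -0.196], [0.825, -0.323], [0.893, -0.264], [0.765, -0.257]]
```

View pics/top4.png

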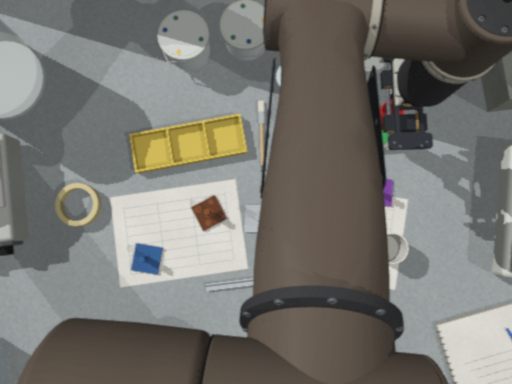

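The wrist picture puts the bay centre at about (0.631,-0.271) and the top picture at (0.629,-0.266). The cup is over the empty bay with plenty of margin, so I lower it.

Request:
move_arm(jaw=[0.62,0.62,0.62,0.62,0.62], offset=[[0.002,0.03,0.003],[0,0.025,0],[0,0.015,0],[0,0.007,0],[0,0.002,0]], roll=[0,0,0,0,0])

```text
t: 7.8
eef_pos: [0.6279, -0.269, 0.068]
ee_rot: [-1.571, 0.001, -3.141]
force: [0.5, -0.5, -0.6]
width: 0.0472
```

Request:
move_arm(jaw=[0.62], offset=[[0,0.001,0]], roll=[0])

```text
t: 7.92
eef_pos: [0.628, -0.269, 0.0674]
ee_rot: [-1.57, 0.001, -3.141]
force: [0.9, 0.4, -0.4]
width: 0.0471
```

```bash
python3 - <<'E'
from h import *
f=arm.grab_frame('side');a=f['pixels'][150:320,290:490];cv2.imwrite('pics/s5.png',cv2.resize(a,None,fx=3.5,fy=3.5,interpolation=2))
E
```

```text
(no output)
```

View pics/s5.png

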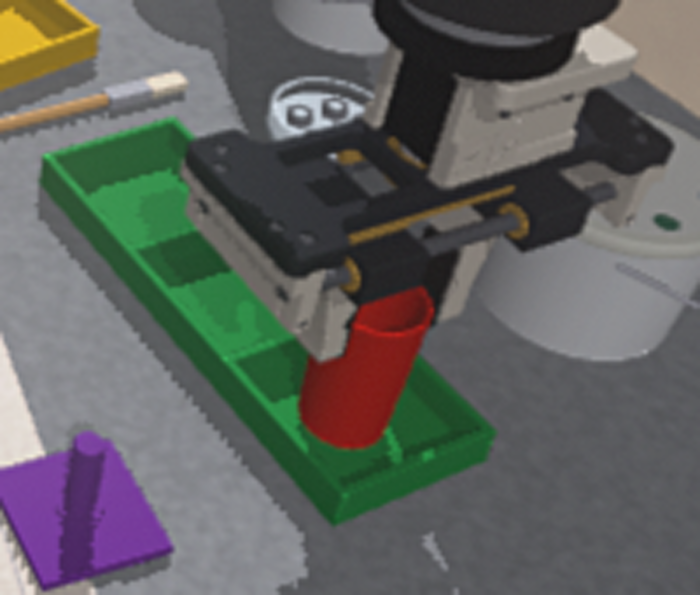

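Request:
move_arm(jaw=[0.62,0.62], offset=[[0,0.001,0],[0,0.001,0]], roll=[0,0])

```text
t: 8.22
eef_pos: [0.6286, -0.2691, 0.0665]
ee_rot: [-1.57, 0.002, -3.141]
force: [-1.2, 3.1, 11.4]
width: 0.0474
```

Request:
move_arm(jaw=[0.62,0.62], offset=[[0,0.001,0],[0,0,0]], roll=[0,0])

```text
t: 8.48
eef_pos: [0.6287, -0.2692, 0.0663]
ee_rot: [-1.569, 0.003, -3.141]
force: [-2.8, 2.1, 12.1]
width: 0.0471
```

Contact with the floor shows as 12 N, so I open gradually.

Request:
move_arm(jaw=[0.5,0.4,0.3,0.1,0], offset=[[0,-0.001,0],[0,0,0],[0,0,0],[0,0,0],[0,0,0]], roll=[0,0,0,0,0])

```text
t: 9.1
eef_pos: [0.6273, -0.2689, 0.0643]
ee_rot: [-1.571, -0.0, 3.141]
force: [0.7, -0.2, 0.9]
width: 0.0759
```

Request:
move_arm(jaw=[0,0,0,0,0], offset=[[0,0,0],[0,-0.02,0],[0,-0.04,0],[0,-0.05,0],[0.03,-0.03,0]], roll=[0,0,0,0,0])

```text
t: 9.72
eef_pos: [0.5991, -0.2691, 0.2068]
ee_rot: [-1.57, 0.003, -3.141]
force: [0.0, 0.0, -0.2]
width: 0.0876
```

Request:
move_arm(jaw=[0,0,0,0,0], offset=[[0.055,0,0.001],[0.055,0,0.001],[0.055,0,0.002],[0.055,0,0.002],[0.025,0.03,0.002]], roll=[0,0,0,0,0])

```text
t: 10.35
eef_pos: [0.3515, -0.2773, 0.1764]
ee_rot: [-1.569, 0.005, 3.141]
force: [1.0, 0.4, -0.6]
width: 0.0877
```

```bash
python3 look.py w6 wide_cup; python3 - <<'E'
from h import *
f=arm.grab_frame('side');a=f['pixels'];cv2.imwrite('pics/s6.png',cv2.resize(a,None,fx=1.5,fy=1.5,interpolation=2))
E
```

```text
[ 0.3515 -0.2773  0.1764] [-1.569  0.005  3.141] t 10.35 w 0.0877
wide_cup [([0.352, -0.276, 0.0], 0.6)]
```

View pics/s6.png

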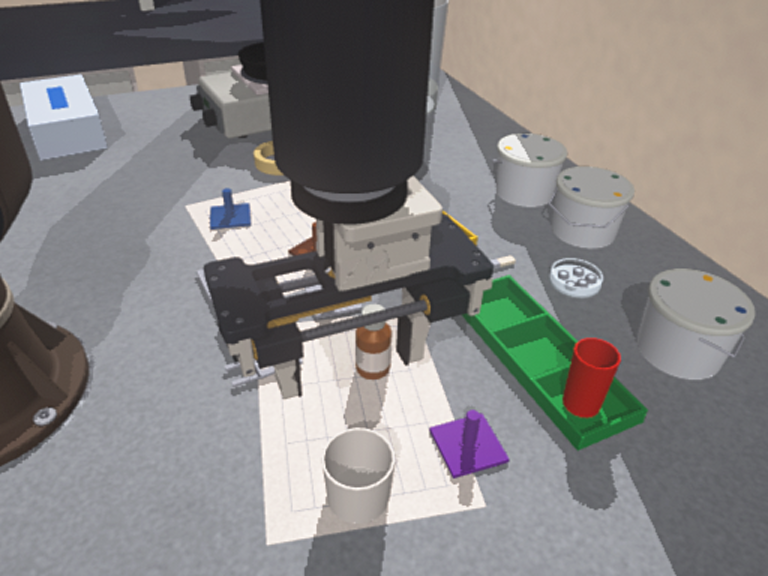

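View pics/w6.png

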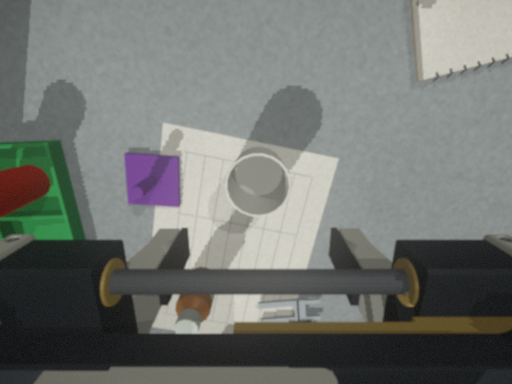

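The red cup stands upright in the green bay at (592,380). The white cup's rim is centred at about (257.5,184) in the wrist picture.

```bash
python3 - <<'E'
from h import *; import pickle
s,f=pickle.load(open('w6.pkl','rb'));T=campose(f,s)
print(back(f,[(257.5,184)],.06,T).round(4))
im=f['pixels'].copy()
v=cv2.resize(im[130:240,190:330],None,fx=5,fy=5,interpolation=cv2.INTER_CUBIC)
a=np.linspace(0,2*np.pi,60)
for c in [(.3525,-.277)]:
    p=proj(f,np.c_[c[0]+.034*np.cos(a),c[1]+.034*np.sin(a),0*a+.06],T);p=((p-[190,130]+.5)*5-.5).astype(int);cv2.polylines(v,[p],True,(0,255,0),1)
cv2.imwrite('pics/w6c.png',v)
E
```

```text
[[ 0.3536 -0.2808  0.06  ]]
```

View pics/w6c.png

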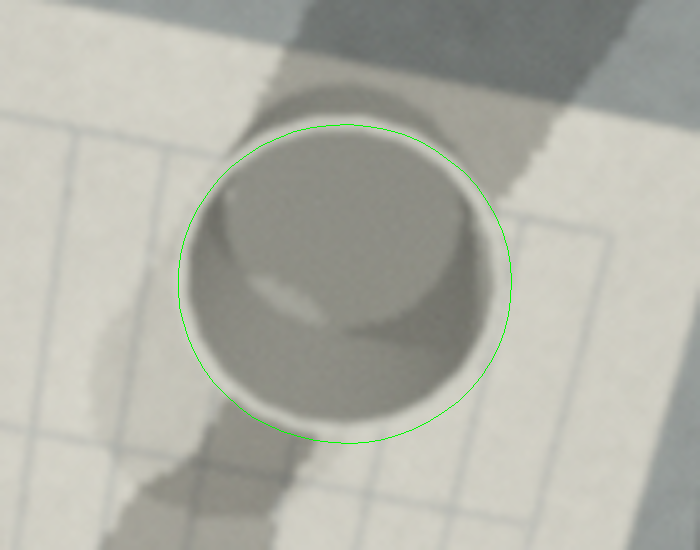

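Request:
move_arm(jaw=[0,0,0,0,0], offset=[[-0.0015,0.04,0.0015],[0,0.045,0],[0,0.03,0],[0,0.02,0],[0,0.012,0]], roll=[0,0,0,0,0], grip_force=12)

```text
t: 11.12
eef_pos: [0.355, -0.2785, 0.0269]
ee_rot: [-1.571, -0.001, -3.141]
force: [-0.3, 0.4, -0.9]
width: 0.0877
```

Request:
move_arm(jaw=[0.1,0.2,0.3,0.36,0.36], offset=[[0,0,0],[0,0,0],[0,0,0],[0,0,0],[0,0,0]], roll=[0,0,0,0,0])

```text
t: 11.75
eef_pos: [0.3547, -0.2786, 0.0283]
ee_rot: [-1.57, 0.002, -3.141]
force: [-0.2, 1.6, 7.4]
width: 0.0676
```

Request:
move_arm(jaw=[0.38,0.38,0.38,0.38,0.38], offset=[[0,0,0],[0,-0.01,0],[0,-0.03,0],[0,-0.045,0],[0,-0.045,0]], roll=[0,0,0,0,0])

```text
t: 12.38
eef_pos: [0.3534, -0.2782, 0.1593]
ee_rot: [-1.571, -0.0, -3.142]
force: [2.2, -0.3, -0.8]
width: 0.068
```

```bash
python3 - <<'E'
from h import *
f=arm.grab_frame('side');a=f['pixels'][150:384,130:380];cv2.imwrite('pics/s7.png',cv2.resize(a,None,fx=2.5,fy=2.5,interpolation=2))
E
```

```text
(no output)
```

View pics/s7.png

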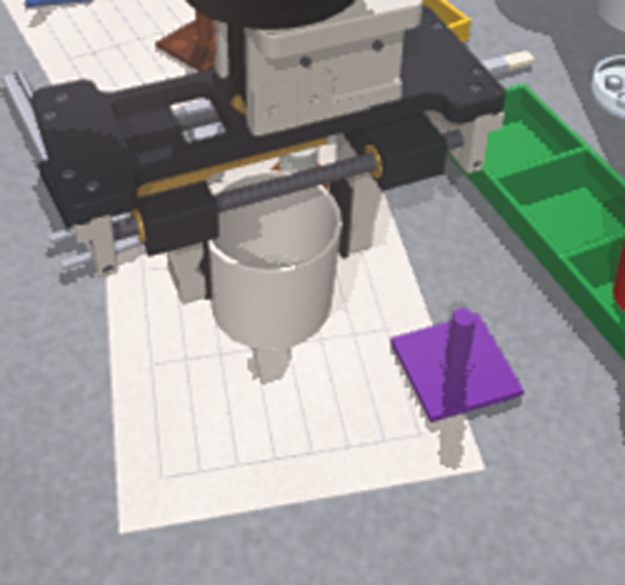

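Request:
move_arm(jaw=[0.38,0.38,0.38,0.38,0.38], offset=[[-0.017,-0.02,-0.023],[-0.033,0,-0.046],[-0.033,0,-0.046],[-0.033,0,-0.046],[-0.033,0,-0.046]], roll=[0,0,0,0,0])

```text
t: 13.05
eef_pos: [0.5035, -0.0697, 0.1781]
ee_rot: [-1.571, 0.0, -3.141]
force: [-0.0, -0.2, -1.2]
width: 0.0676
```

Request:
move_arm(jaw=[0.38,0.38,0.38,0.38,0.38], offset=[[-0.033,0,-0.046],[-0.033,0,-0.046],[-0.033,0,-0.046],[-0.018,0,-0.023],[0,0.01,0]], roll=[0,0,0,0,0])

```text
t: 13.68
eef_pos: [0.6211, 0.0914, 0.1674]
ee_rot: [-1.571, 0.001, -3.14]
force: [-0.1, 1.1, -1.0]
width: 0.0677
```

```bash
python3 look.py w8 wide_cup yellow_tray; python3 - <<'E'
from h import *; import pickle
f=arm.grab_frame('side');a=f['pixels'][50:270,150:400];cv2.imwrite('pics/s8.png',cv2.resize(a,None,fx=2.5,fy=2.5,interpolation=2))
s,f=pickle.load(open('w8.pkl','rb'));T=campose(f,s)
c=np.array([.606,.175]);y=.157;Rz=np.array([[np.cos(y),-np.sin(y)],[np.sin(y),np.cos(y)]])
P=np.array([[.046,-.132],[-.046,-.132],[.0,-.086],[.041,-.043],[-.041,-.043]])@Rz.T+c
print(proj(f,np.c_[P,[.022,.022,.004,.022,.022]],T).round(0).tolist())
E
```

```text
[0.6211 0.0914 0.1674] [-1.571e+00  1.000e-03 -3.140e+00] t 13.68 w 0.0677
wide_cup [([0.619, 0.092, 0.137], 0.73)]
yellow_tray []
[[212.0, 144.0], [297.0, 130.0], [260.0, 174.0], [231.0, 218.0], [301.0, 208.0]]
```

View pics/s8.png

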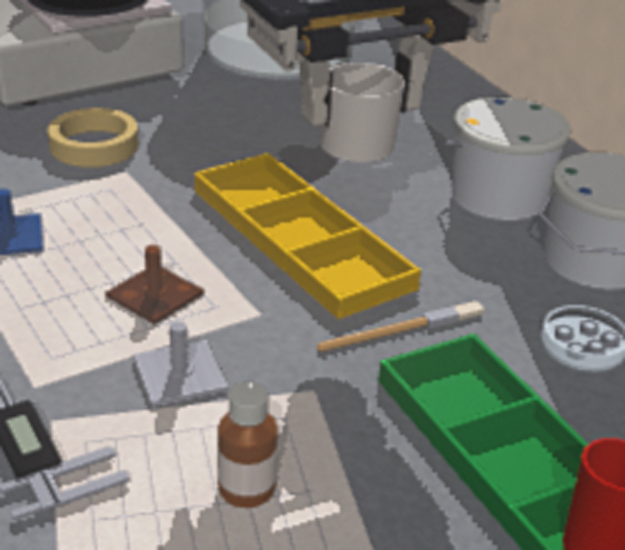

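View pics/w8.png

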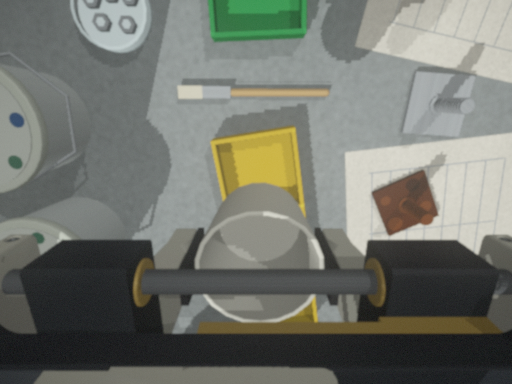

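The tray's near corners, seen at (211,143) and (295,128), match my tray model to 2 px. I lower the white cup into the near bay.

Request:
move_arm(jaw=[0.38,0.38,0.38,0.38,0.38], offset=[[0.002,0.04,0.001],[0,0.045,0],[0,0.03,0],[0,0.012,0],[0,0.003,0]], roll=[0,0,0,0,0])

```text
t: 14.5
eef_pos: [0.6181, 0.0882, 0.0379]
ee_rot: [-1.571, 0.0, 3.141]
force: [-0.7, -0.6, -0.3]
width: 0.0679
```

Request:
move_arm(jaw=[0.38,0.38,0.38], offset=[[0,0.002,0],[0,0.001,0],[0,0.001,0]], roll=[0,0,0])

```text
t: 14.88
eef_pos: [0.6184, 0.0888, 0.0343]
ee_rot: [-1.571, 0.001, -3.141]
force: [0.1, -0.3, -1.0]
width: 0.0678
```

Request:
move_arm(jaw=[0.38,0.38,0.38], offset=[[0,0.001,0],[0,0.001,0],[0,0.001,0]], roll=[0,0,0])

```text
t: 15.25
eef_pos: [0.6181, 0.0887, 0.0321]
ee_rot: [-1.571, 0.001, -3.141]
force: [-6.6, 1.4, 18.8]
width: 0.0678
```

Request:
move_arm(jaw=[0.3,0.2,0.1,0,0], offset=[[0,-0.001,0],[0,0,0],[0,0,0],[0,0,0],[0,0,0]], roll=[0,0,0,0,0])

```text
t: 15.88
eef_pos: [0.618, 0.0886, 0.0314]
ee_rot: [-1.571, -0.0, 3.142]
force: [0.4, 0.8, -0.4]
width: 0.0869
```

```bash
python3 - <<'E'
from h import *
f=arm.grab_frame('side');a=f['pixels'][60:200,210:370];cv2.imwrite('pics/s9.png',cv2.resize(a,None,fx=4,fy=4,interpolation=2))
E
```

```text
(no output)
```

View pics/s9.png

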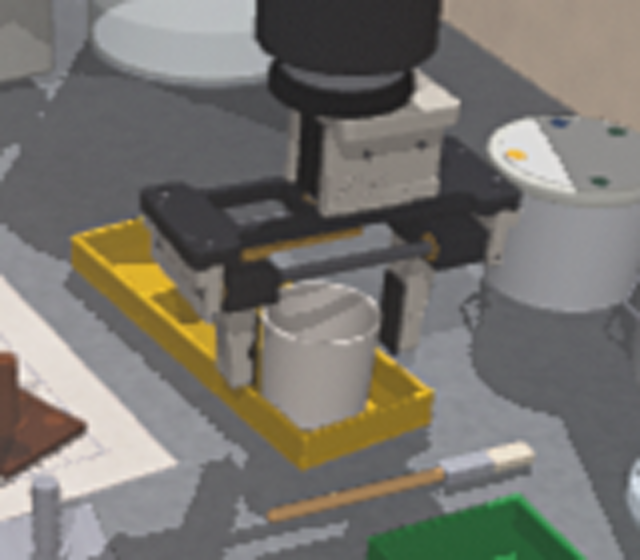

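The white cup stands in the near bay, let go. Next is the bottle.

Request:
move_arm(jaw=[0,0,0,0,0], offset=[[0,-0.015,0],[0,-0.04,0],[0,-0.055,0],[0,-0.05,0],[0.037,0,0.042]], roll=[0,0,0,0,0])

```text
t: 16.55
eef_pos: [0.585, 0.0484, 0.1971]
ee_rot: [-1.573, 0.01, -3.139]
force: [-1.4, -0.5, -1.6]
width: 0.0879
```

Request:
move_arm(jaw=[0,0,0,0,0], offset=[[0.037,0,0.042],[0.037,0,0.042],[0.037,0,0.042],[0.037,0,0.042],[0,0,0]], roll=[0,0,0,0,0])

```text
t: 17.18
eef_pos: [0.4307, -0.1233, 0.1929]
ee_rot: [-1.571, 0.002, 3.139]
force: [0.7, 0.8, 0.6]
width: 0.0875
```

```bash
python3 look.py w10 bottle; python3 - <<'E'
from h import *; import pickle
s,f=pickle.load(open('w10.pkl','rb'));T=campose(f,s)
v=cv2.resize(f['pixels'][120:250,170:350],None,fx=4,fy=4,interpolation=cv2.INTER_CUBIC)
a=np.linspace(0,2*np.pi,60)
for z,r in ((.09,.0135),(0.06,.021),(0,.021)):
    p=proj(f,np.c_[.431+r*np.cos(a),-.122+r*np.sin(a),0*a+z],T);p=((p-[170,120]+.5)*4-.5).astype(int);cv2.polylines(v,[p],True,(0,255,0),1)
cv2.imwrite('pics/w10c.png',v)
E
```

```text
[ 0.4307 -0.1233  0.1929] [-1.571e+00  2.000e-03  3.139e+00] t 17.18 w 0.0875
bottle [([0.427, -0.123, -0.004], 0.79)]
```

View pics/w10c.png

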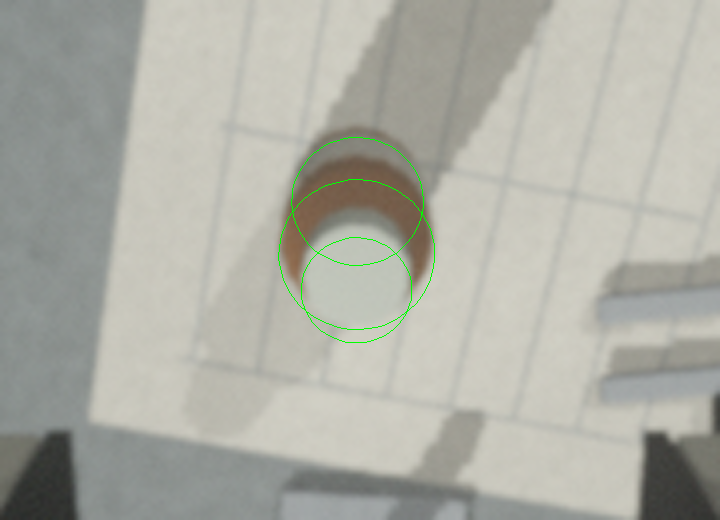

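The cap shows at crop (357,275) and the body at about (357,230). The bottle sits at about (0.431,-0.125), 1.5 mm from the TCP. I descend and grip.

Request:
move_arm(jaw=[0,0,0,0,0], offset=[[0,0.04,0.0015],[0,0.05,0],[0,0.04,0],[0,0.02,0],[0,0.01,0]], roll=[0,0,0,0,0], grip_force=25)

```text
t: 17.9
eef_pos: [0.4335, -0.1222, 0.0306]
ee_rot: [-1.57, -0.002, -3.14]
force: [0.6, 0.8, -0.3]
width: 0.0876
```

Request:
move_arm(jaw=[0.2,0.3,0.4,0.5,0.6], offset=[[0,0,0],[0,0,0],[0,0,0],[0,0,0],[0,0,0]], roll=[0,0,0,0,0])

```text
t: 18.52
eef_pos: [0.4329, -0.1229, 0.0318]
ee_rot: [-1.571, 0.0, 3.141]
force: [-0.2, -0.1, 0.4]
width: 0.0433
```

Request:
move_arm(jaw=[0.65,0.65,0.65,0.65,0.65], offset=[[0,0,0],[0,0,0],[0,-0.01,0],[0,-0.03,0],[0,-0.04,0]], roll=[0,0,0,0,0])

```text
t: 19.15
eef_pos: [0.4323, -0.1229, 0.1122]
ee_rot: [-1.571, -0.002, 3.141]
force: [0.4, -0.3, -1.1]
width: 0.0414
```

```bash
python3 - <<'E'
from h import *
f=arm.grab_frame('side');a=f['pixels'][120:330,130:380];cv2.imwrite('pics/s11.png',cv2.resize(a,None,fx=2.5,fy=2.5,interpolation=2))
E
```

```text
(no output)
```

View pics/s11.png

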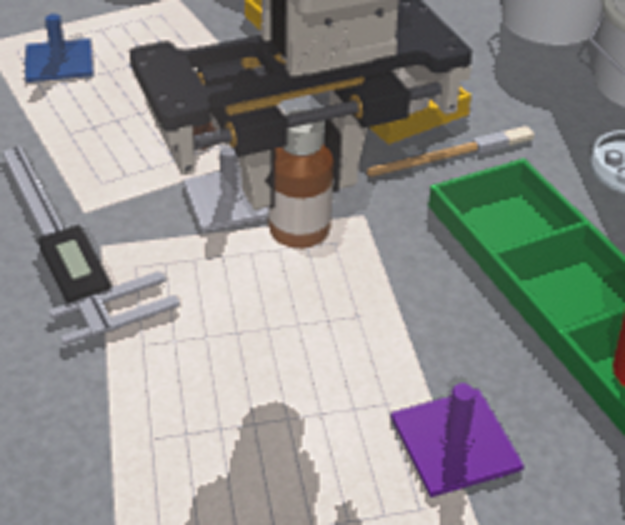

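Request:
move_arm(jaw=[0.65,0.65,0.65,0.65,0.65], offset=[[0,-0.04,0],[-0.013,-0.01,-0.021],[-0.025,0,-0.043],[-0.025,0,-0.043],[-0.025,0,-0.043]], roll=[0,0,0,0,0])

```text
t: 19.82
eef_pos: [0.5217, 0.0286, 0.1621]
ee_rot: [-1.571, 0.001, 3.141]
force: [0.5, -1.5, -1.3]
width: 0.0417
```

Request:
move_arm(jaw=[0.65,0.65,0.65,0.65,0.65], offset=[[-0.025,0,-0.043],[-0.025,0,-0.043],[-0.025,0,-0.043],[-0.011,0,-0.02],[0,0,0]], roll=[0,0,0,0,0])

```text
t: 20.45
eef_pos: [0.6072, 0.1773, 0.1609]
ee_rot: [-1.57, -0.001, -3.14]
force: [0.0, -0.9, -2.1]
width: 0.0416
```

```bash
python3 look.py w12 bottle yellow_tray
```

```text
[0.6072 0.1773 0.1609] [-1.57e+00 -1.00e-03 -3.14e+00] t 20.45 w 0.0416
bottle [([0.602, 0.176, 0.129], 0.96)]
yellow_tray [([0.606, 0.176, -0.003], 0.56)]
```

View pics/w12.png

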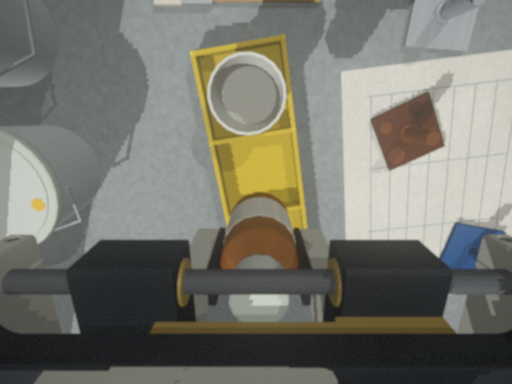

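The bottle hangs over the middle bay. The white cup sits at (247,93) in the neighbouring bay. I lower the bottle.

Request:
move_arm(jaw=[0.65,0.65,0.65,0.65,0.65], offset=[[0,0.035,0],[0,0.04,0],[0,0.025,0],[0,0.015,0],[0,0.005,0]], roll=[0,0,0,0,0])

```text
t: 21.22
eef_pos: [0.6068, 0.1755, 0.0414]
ee_rot: [-1.57, -0.0, 3.141]
force: [-0.2, 0.2, -1.0]
width: 0.0417
```

Request:
move_arm(jaw=[0.65,0.65,0.65], offset=[[0,0.002,0],[0,0.001,0],[0,0.001,0]], roll=[0,0,0])

```text
t: 21.6
eef_pos: [0.6074, 0.1764, 0.0383]
ee_rot: [-1.571, 0.001, -3.141]
force: [-0.7, 0.3, -2.1]
width: 0.0414
```

Request:
move_arm(jaw=[0.65,0.65,0.65], offset=[[0,0.001,0],[0,0.001,0],[0,0.001,0]], roll=[0,0,0])

```text
t: 21.98
eef_pos: [0.6071, 0.1762, 0.0357]
ee_rot: [-1.571, 0.0, -3.141]
force: [-6.8, -0.4, 14.8]
width: 0.0413
```

Request:
move_arm(jaw=[0.5,0.4,0.2,0,0], offset=[[0,-0.001,0],[0,0,0],[0,0,0],[0,0,0],[0,0,0]], roll=[0,0,0,0,0])

```text
t: 22.6
eef_pos: [0.607, 0.1761, 0.0354]
ee_rot: [-1.571, -0.0, 3.142]
force: [-0.5, 0.5, 0.1]
width: 0.0769
```

Request:
move_arm(jaw=[0,0,0,0,0], offset=[[0,-0.02,0],[0,-0.05,0],[0,-0.05,0],[0,-0.04,0],[0.045,0,0.013]], roll=[0,0,0,0,0])

```text
t: 23.22
eef_pos: [0.5651, 0.1645, 0.1988]
ee_rot: [-1.573, 0.006, 3.142]
force: [-0.7, 0.2, -1.2]
width: 0.0875
```

Request:
move_arm(jaw=[0,0,0,0,0], offset=[[0.05,0,0.015],[0.05,0,0.015],[0.018,0,0.005],[0,0,0],[0,0,0]], roll=[0,0,0,0,0])

```text
t: 23.85
eef_pos: [0.4451, 0.1287, 0.1958]
ee_rot: [-1.571, 0.001, -3.141]
force: [-0.6, 0.6, -0.8]
width: 0.0876
```

```bash
python3 look.py w13 rusty_plate; python3 - <<'E'
from h import *; import pickle
s,f=pickle.load(open('w13.pkl','rb'))
v=cv2.resize(f['pixels'][120:260,170:350],None,fx=4,fy=4,interpolation=cv2.INTER_CUBIC)
cv2.imwrite('pics/w13c.png',v)
f=arm.grab_frame('side');a=f['pixels'][50:270,130:400];cv2.imwrite('pics/s13.png',cv2.resize(a,None,fx=2.5,fy=2.5,interpolation=2))
E
```

```text
[0.4451 0.1287 0.1958] [-1.571e+00  1.000e-03 -3.141e+00] t 23.85 w 0.0876
rusty_plate [([0.446, 0.129, 0.0], 0.91)]
```

View pics/w13c.png

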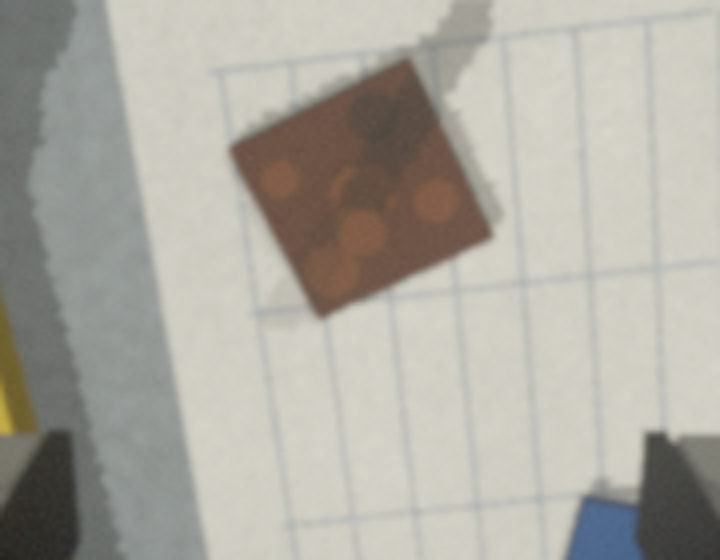

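View pics/s13.png

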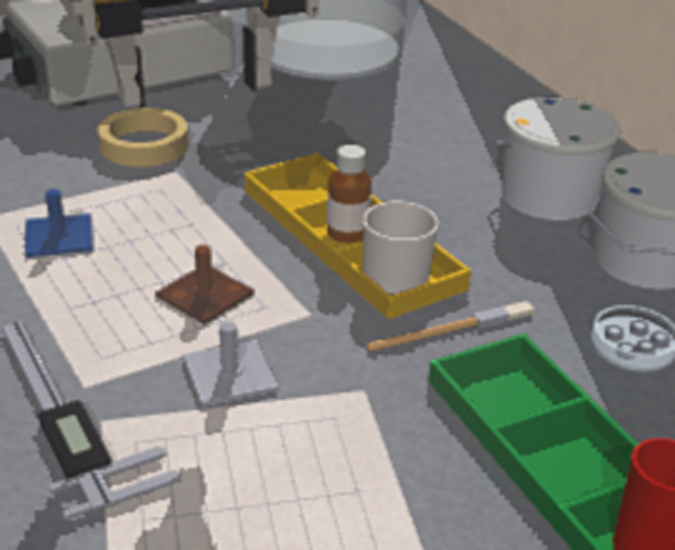

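The bottle and cup stand in their bays. The rusty plate's corners in the crop are (231,148), (409,58), (493,237) and (322,318).

```bash
python3 - <<'E'
from h import *; import pickle
s,f=pickle.load(open('w13.pkl','rb'));T=campose(f,s)
c=(np.array([(231,148),(409,58),(493,237),(322,318)])+.5)/4-.5+[170,120]
print(*[np.round(a,3) for a in rect(back(f,c,.006,T))])
E
```

```text
[0.443 0.126] [0.062 0.063 0.061 0.063] [-2.675  2.027  0.465 -1.111]
```

Request:
move_arm(jaw=[0.3,0.3,0.3,0.3,0.3], offset=[[0.0014,0.03,0.0017],[0,0.03,0],[0,0.03,0],[0,0,0],[0,0,0]], roll=[0,-0.16,-0.16,-0.15,0], grip_force=40)

```text
t: 24.62
eef_pos: [0.443, 0.1264, 0.1049]
ee_rot: [-1.57, -0.001, -2.673]
force: [-0.1, 0.2, -0.1]
width: 0.0617
```

```bash
python3 look.py w14 rusty_plate;python3 - <<'E'
from h import *; import pickle
s,f=pickle.load(open('w14.pkl','rb'));T=campose(f,s)
print('TCP axis at z .051:',proj(f,[[*s['eef_pos'][:2],.051]],T))
E
```

```text
[0.443  0.1264 0.1049] [-1.570e+00 -1.000e-03 -2.673e+00] t 24.62 w 0.0617
rusty_plate [([0.444, 0.128, 0.001], 0.72)]
TCP axis at z .051: [[258.1727109  209.87576919]]
```

View pics/w14.png

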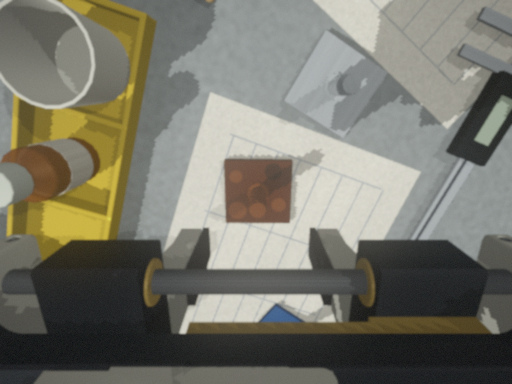

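The plate now shows square to the jaws, with the stud near (258,207). The tool axis predicts (258,210). I descend and grip.

Request:
move_arm(jaw=[0.3,0.3,0.3,0.3,0.4], offset=[[0,0.03,0],[0,0.03,0],[0,0.015,0],[0,0.006,0],[0,0,0]], roll=[0,0,0,0,0])

```text
t: 25.35
eef_pos: [0.4428, 0.1266, 0.0247]
ee_rot: [-1.571, 0.0, -2.673]
force: [0.1, -0.3, 0.5]
width: 0.0558
```

Request:
move_arm(jaw=[0.55,0.7,0.85,0.95,1.0], offset=[[0,0,0],[0,0,0],[0,0,0],[0,0,0],[0,0,0]], roll=[0,0,0,0,0])

```text
t: 25.98
eef_pos: [0.443, 0.1268, 0.0248]
ee_rot: [-1.571, 0.001, -2.671]
force: [0.8, 1.0, 0.8]
width: 0.0127
```

Request:
move_arm(jaw=[1,1,1,1,1], offset=[[0,0,0],[0,0,0],[0,-0.01,0],[0,-0.02,0],[0,-0.02,0]], roll=[0,0,0,0,0])

```text
t: 26.6
eef_pos: [0.4417, 0.1258, 0.075]
ee_rot: [-1.571, -0.002, -2.672]
force: [0.2, -0.7, -3.1]
width: 0.0128
```

```bash
python3 look.py w15;  python3 - <<'E'
from h import *
f=arm.grab_frame('side');a=f['pixels'][80:230,120:320];cv2.imwrite('pics/s15.png',cv2.resize(a,None,fx=3,fy=3,interpolation=2))
E
```

```text
[0.4417 0.1258 0.075 ] [-1.571e+00 -2.000e-03 -2.672e+00] t 26.6 w 0.0128
```

View pics/s15.png

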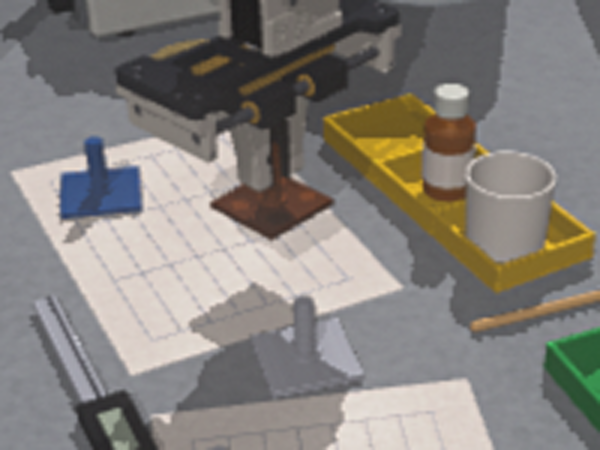

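View pics/w15.png

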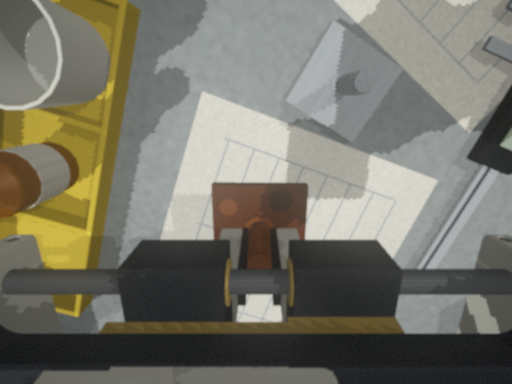

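Request:
move_arm(jaw=[1,1,1,1,1], offset=[[0,-0.03,0],[0,-0.04,0],[0,0,0],[0,0,0],[-0.02,0,-0.013]], roll=[0,0,0.16,0.153,0])

```text
t: 27.32
eef_pos: [0.4587, 0.1413, 0.1438]
ee_rot: [-1.571, -0.002, -2.988]
force: [0.7, 0.4, -2.7]
width: 0.0132
```

Request:
move_arm(jaw=[1,1,1,1,1], offset=[[-0.04,0,-0.026],[-0.045,0,-0.028],[-0.04,0,-0.026],[-0.025,0,-0.016],[0,0,0]], roll=[0,0,0,0,0])

```text
t: 27.95
eef_pos: [0.5938, 0.2614, 0.142]
ee_rot: [-1.57, -0.003, -2.985]
force: [-0.9, 0.1, -2.6]
width: 0.0128
```

```bash
python3 look.py w16 yellow_tray rusty_plate;python3 - <<'E'
from h import *; import pickle
s,f=pickle.load(open('w16.pkl','rb'));T=campose(f,s)
c=np.array([.606,.175]);y=.157;Rz=np.array([[np.cos(y),-np.sin(y)],[np.sin(y),np.cos(y)]])
P=np.array([[.046,.045],[-.046,.045],[.046,-.045],[-.046,-.045],[.046,.132],[-.046,.132]])@Rz.T+c
print(proj(f,np.c_[P,[.022]*6],T).round(0).tolist(),P.round(3).tolist())
E
```

```text
[0.5938 0.2614 0.142 ] [-1.57  -0.003 -2.985] t 27.95 w 0.0128
yellow_tray []
rusty_plate [([0.594, 0.261, 0.115], 0.85)]
[[213.0, 145.0], [307.0, 145.0], [208.0, 44.0], [312.0, 44.0], [217.0, 226.0], [302.0, 226.0]] [[0.644, 0.227], [0.554, 0.212], [0.658, 0.138], [0.568, 0.123], [0.631, 0.313], [0.54, 0.298]]
```

View pics/w16.png

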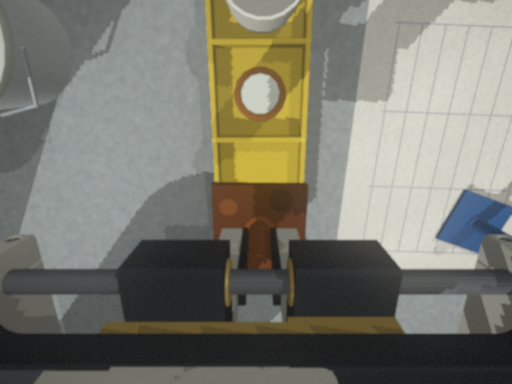

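The tool is square to the tray. The divider is at row 139, where 143 was predicted, so I shift 2 mm towards it. I lower to just above the walls and look again.

Request:
move_arm(jaw=[1,1,1,1,1], offset=[[0,0.03,0.002],[0,0.03,0],[0,0.02,0],[0,0.005,0],[0,0,0]], roll=[0,0,0,0,0])

```text
t: 28.72
eef_pos: [0.5937, 0.2585, 0.0601]
ee_rot: [-1.571, 0.0, -2.985]
force: [0.2, -0.3, -2.5]
width: 0.013
```

```bash
python3 look.py w17;  python3 - <<'E'
from h import *; import pickle
f=arm.grab_frame('side');a=f['pixels'][70:200,190:360];cv2.imwrite('pics/s17.png',cv2.resize(a,None,fx=4,fy=4,interpolation=2))
s,f=pickle.load(open('w17.pkl','rb'));cv2.imwrite('pics/w17c.png',cv2.resize(f['pixels'][60:260,150:370],None,fx=3,fy=3,interpolation=2))
E
```

```text
[0.5937 0.2585 0.0601] [-1.571  0.    -2.985] t 28.73 w 0.013
```

View pics/s17.png

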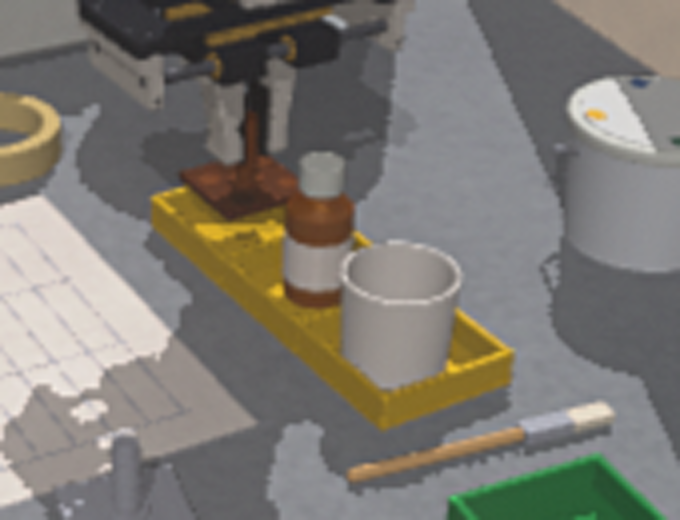

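View pics/w17c.png

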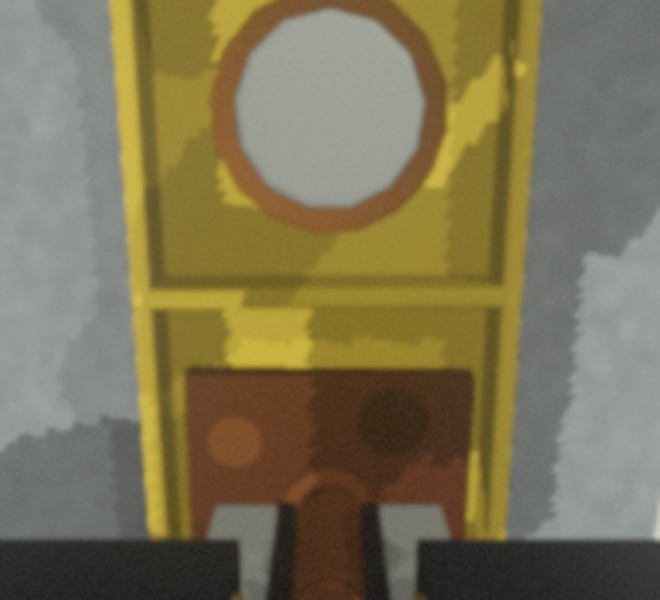

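```bash
python3 - <<'E'
from h import *; import pickle
s,f=pickle.load(open('w17.pkl','rb'));T=campose(f,s)
y=-2.985;zt=np.array([-np.sin(y),np.cos(y)])
q=lambda u,v,z:(back(f,[(u/3+150,v/3+60)],z,T)[0,:2]-s['eef_pos'][:2])@zt
q2=lambda u,v,z:(back(f,[(u/3+150,v/3+60)],z,T)[0,:2]-s['eef_pos'][:2])@np.array([np.cos(y),np.sin(y)])
print('plate edge',q(330,370,.0413),'divider',q(330,307,.022))
print('plate x',q2(187,420,.0413),q2(472,420,.0413),'wall inner top',q2(158,420,.022)if 0 else (q2(165,420,.022),q2(494,420,.022)))
E
```

```text
plate edge 0.03285235222831558 divider 0.042685630710336354
plate x -0.030904361544244523 0.03257560993863761 wall inner top (np.float64(-0.03973629220756663), np.float64(0.04149822947225879))
```

The gaps are 9.8 mm to the divider and about 9 mm at each side, so it is centred. I lower it.

Request:
move_arm(jaw=[1,1,1,1,1], offset=[[0,0.015,0.001],[0,0.01,0],[0,0.003,0],[0,0.001,0],[0,0.001,0]], roll=[0,0,0,0,0])

```text
t: 29.45
eef_pos: [0.5941, 0.2579, 0.0297]
ee_rot: [-1.571, 0.0, -2.984]
force: [1.0, 0.4, -2.0]
width: 0.0131
```

Request:
move_arm(jaw=[1,1], offset=[[0,0.001,0],[0,0,0]], roll=[0,0])

```text
t: 29.7
eef_pos: [0.5941, 0.2579, 0.0289]
ee_rot: [-1.571, 0.001, -2.984]
force: [0.4, -0.2, -2.3]
width: 0.013
```

Request:
move_arm(jaw=[1,1], offset=[[0,0.001,0],[0,0,0]], roll=[0,0])

```text
t: 29.95
eef_pos: [0.5941, 0.2579, 0.0288]
ee_rot: [-1.571, 0.001, -2.984]
force: [-2.6, -0.9, 5.7]
width: 0.0133
```

Request:
move_arm(jaw=[1,1], offset=[[0,0.0005,0],[0,0,0]], roll=[0,0])

```text
t: 30.2
eef_pos: [0.5941, 0.2579, 0.0288]
ee_rot: [-1.571, 0.001, -2.984]
force: [-4.3, -0.7, 9.9]
width: 0.0133
```

Contact came at the expected height, so I release and go for the steel plate.

Request:
move_arm(jaw=[0.9,0.8,0.65,0.5,0.4], offset=[[0,0,0],[0,0,0],[0,0,0],[0,0,0],[0,0,0]], roll=[0,0,0,0,0])

```text
t: 30.82
eef_pos: [0.594, 0.2577, 0.0269]
ee_rot: [-1.571, -0.0, -2.985]
force: [0.2, 0.6, 0.3]
width: 0.0419
```

Request:
move_arm(jaw=[0.3,0.3,0.3,0.3,0.3], offset=[[0,-0.02,0],[0,-0.045,0],[0,-0.05,0],[0,-0.05,0],[0,0,0]], roll=[0,0,0,0,0.157])

```text
t: 31.45
eef_pos: [0.5962, 0.259, 0.1974]
ee_rot: [-1.575, 0.007, 3.139]
force: [-0.1, 0.1, -0.5]
width: 0.0613
```

```bash
python3 - <<'E'
from h import *
print(np.round(arm.get_state()['eef_pos'],4),arm.get_state()['ee_rot'])
f=arm.grab_frame('side');a=f['pixels'][70:270,120:360];cv2.imwrite('pics/s18.png',cv2.resize(a,None,fx=3,fy=3,interpolation=2))
E
```

```text
[0.5962 0.259  0.1974] [-1.57539853  0.0072532   3.13927493]
```

View pics/s18.png

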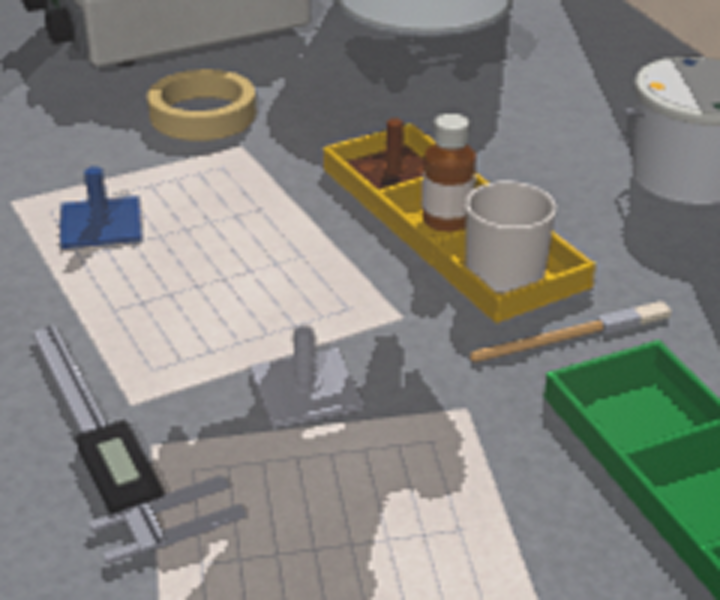

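The rusty plate lies flat in the far yellow bay, and the yellow kit is complete. The steel plate is next.

Request:
move_arm(jaw=[0.3,0.3,0.3,0.3,0.3], offset=[[0.028,0,0.0415],[0.028,0,0.0415],[0.028,0,0.0415],[0.028,0,0.0415],[0.028,0,0.0415]], roll=[0,0,0,0,0])

```text
t: 32.12
eef_pos: [0.4525, 0.0488, 0.1914]
ee_rot: [-1.57, -0.001, -3.139]
force: [0.1, 0.2, 0.2]
width: 0.0615
```

Request:
move_arm(jaw=[0.3,0.3,0.3], offset=[[0.026,0,0.0415],[0,0.02,0],[0,0,0]], roll=[0,0,0])

```text
t: 32.5
eef_pos: [0.4267, 0.0079, 0.171]
ee_rot: [-1.57, -0.002, -3.141]
force: [-0.6, 0.1, 0.0]
width: 0.0613
```

```bash
python3 look.py w19 steel_plate; python3 - <<'E'
from h import *; import pickle
s,f=pickle.load(open('w19.pkl','rb'))
cv2.imwrite('pics/w19c.png',cv2.resize(f['pixels'][110:260,170:350],None,fx=4,fy=4,interpolation=cv2.INTER_CUBIC))
E
```

```text
[0.4267 0.0079 0.171 ] [-1.570e+00 -2.000e-03 -3.141e+00] t 32.5 w 0.0613
steel_plate [([0.429, 0.012, -0.002], 0.93)]
```

View pics/w19c.png

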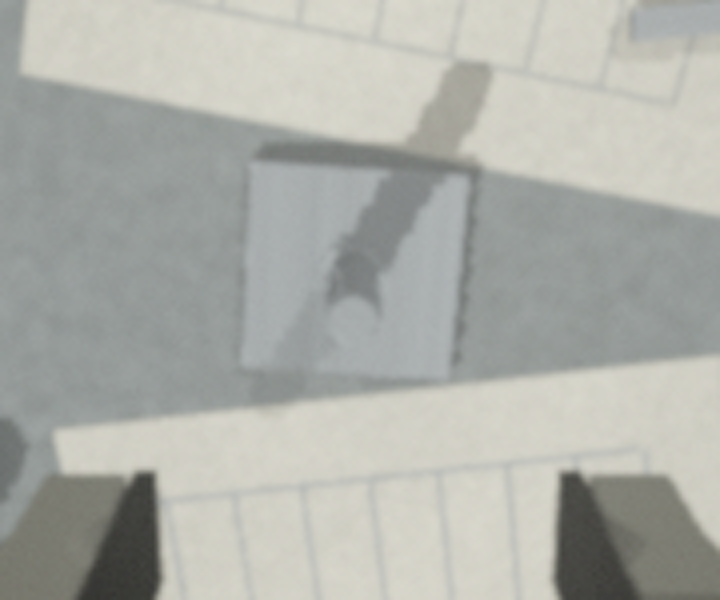

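The bright steel plate with its bare stud shows with corners at (250,160), (472,172), (449,378) and (241,368), and the stud top at (355,320). It is the plain metal one, not purple.

```bash
python3 - <<'E'
from h import *; import pickle
s,f=pickle.load(open('w19.pkl','rb'));T=campose(f,s)
c=(np.array([(250,160),(472,172),(449,378),(241,368)])+.5)/4-.5+[170,110]
print(*[np.round(a,3) for a in rect(back(f,c,.006,T))])
print(back(f,np.array((355,320))/4+[170,110],.051,T))
E
```

```text
[0.428 0.011] [0.064 0.064 0.064 0.064] [ 3.088  1.492 -0.051 -1.642]
[[0.42661421 0.01205506 0.051     ]]
```

Request:
move_arm(jaw=[0.3,0.3,0.3,0.3,0.3], offset=[[0,0,-0.004],[0,0.04,0],[0,0.05,0],[0,0.035,0],[0,0.015,0]], roll=[0,0.06,0,0,0], grip_force=40)

```text
t: 33.22
eef_pos: [0.4273, 0.0129, 0.0304]
ee_rot: [-1.569, -0.002, 3.083]
force: [0.8, 0.6, 0.8]
width: 0.061
```

Request:
move_arm(jaw=[0.4,0.5,0.65,0.8,0.9], offset=[[0,0.006,0],[0,0,0],[0,0,0],[0,0,0],[0,0,0]], roll=[0,0,0,0,0])

```text
t: 33.85
eef_pos: [0.4282, 0.0128, 0.0265]
ee_rot: [-1.571, 0.001, 3.082]
force: [0.4, -0.1, -0.0]
width: 0.0192
```

Request:
move_arm(jaw=[1,1,1], offset=[[0,0,0],[0,0,0],[0,0,0]], roll=[0,0,0])

```text
t: 34.22
eef_pos: [0.428, 0.0127, 0.0263]
ee_rot: [-1.571, 0.0, 3.082]
force: [-2.0, 0.9, 6.0]
width: 0.0131
```

Request:
move_arm(jaw=[1,1,1,1,1], offset=[[0,-0.01,0],[0,-0.02,0],[0,-0.03,0],[0,-0.04,0],[0,0,0]], roll=[0,0,0,0,0])

```text
t: 34.85
eef_pos: [0.4298, 0.0134, 0.1292]
ee_rot: [-1.574, 0.006, 3.082]
force: [-0.3, -0.7, -2.3]
width: 0.013
```

```bash
python3 look.py w20;  python3 - <<'E'
from h import *
f=arm.grab_frame('side');a=f['pixels'][80:280,130:380];cv2.imwrite('pics/s20.png',cv2.resize(a,None,fx=2.6,fy=2.6,interpolation=2))
E
```

```text
[0.4298 0.0134 0.1292] [-1.574  0.006  3.082] t 34.85 w 0.013
```

View pics/s20.png

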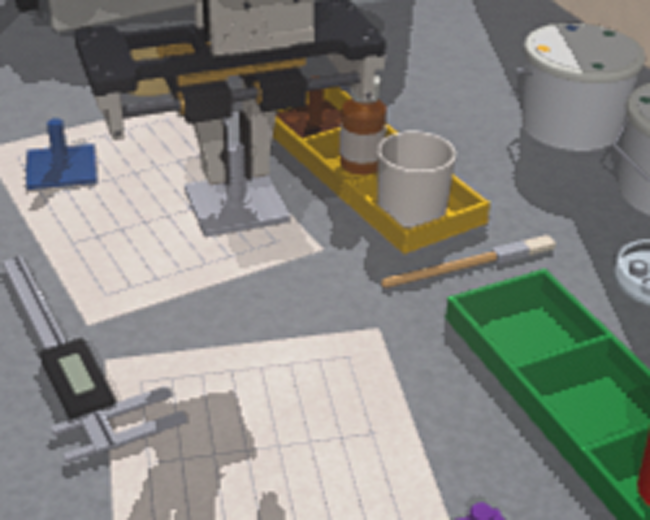

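View pics/w20.png

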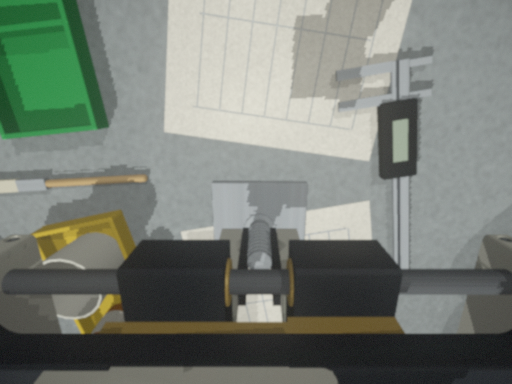

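Request:
move_arm(jaw=[1,1,1,1,1], offset=[[0,-0.01,0],[-0.02,0,0.012],[-0.045,0,0.0275],[-0.045,0,0.0275],[-0.045,0,0.0275]], roll=[-0.095,0,0,0,0])

```text
t: 35.58
eef_pos: [0.5865, -0.0773, 0.1342]
ee_rot: [-1.571, -0.003, -3.107]
force: [1.1, 0.6, -1.3]
width: 0.0129
```

Request:
move_arm(jaw=[1,1,1,1], offset=[[-0.035,0,0.0215],[0,0,0],[0,0.04,0],[0,0,0]], roll=[0,0,0,0])

```text
t: 36.08
eef_pos: [0.618, -0.0966, 0.0918]
ee_rot: [-1.571, -0.009, -3.108]
force: [-0.2, 0.5, -2.1]
width: 0.0131
```

```bash
python3 look.py w21 green_tray;python3 - <<'E'
from h import *; import pickle
s,f=pickle.load(open('w21.pkl','rb'));T=campose(f,s)
c=np.array([.626,-.18]);y=.035;Rz=np.array([[np.cos(y),-np.sin(y)],[np.sin(y),np.cos(y)]])
P=np.array([[.041,.0455],[-.041,.0455],[.041,-.0405],[-.041,-.0405]])@Rz.T+c
print(proj(f,np.c_[P,[.022]*4],T).round(0).tolist())
cv2.imwrite('pics/w21c.png',cv2.resize(f['pixels'][40:260,150:370],None,fx=2.7,fy=2.7,interpolation=2))
E
```

```text
[ 0.618  -0.0966  0.0918] [-1.571 -0.009 -3.108] t 36.08 w 0.0131
green_tray [([0.627, -0.182, 0.0], 0.89)]
[[202.0, 160.0], [302.0, 159.0], [194.0, 43.0], [307.0, 43.0]]
```

View pics/w21c.png

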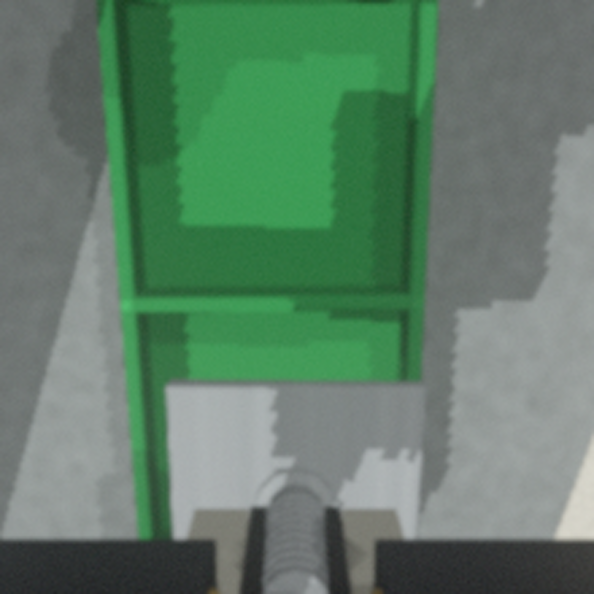

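```bash
python3 - <<'E'
from h import *; import pickle
s,f=pickle.load(open('w21.pkl','rb'));T=campose(f,s)
s2=arm.get_state();print(np.round(s2['eef_pos'],4),np.round(s2['ee_rot'],3))
y=s['ee_rot'][2];xt=np.array([np.cos(y),np.sin(y)]);zt=np.array([-np.sin(y),np.cos(y)])
def q(u,v,z):
    d=back(f,[(u/2.7+150,v/2.7+40)],z,T)[0,:2]-s['eef_pos'][:2];return np.round([d@xt,d@zt],4)
zp=s['eef_pos'][2]-.0263+.006
print('plate',q(165,384,zp),q(422,382,zp))
print('div outer',q(122,303,.022),q(424,301,.022),'div near edge',q(300,310,.022),'outer walls far',q(100,30,.022),q(438,0,.022))
E
```

```text
[ 0.6213 -0.0965  0.0959] [-1.570e+00 -2.000e-03 -3.106e+00]
plate [-0.0312  0.0333] [0.0316 0.0336]
div outer [-0.0511  0.0443] [0.0399 0.0448] div near edge [0.0025 0.0421] outer walls far [-0.0519  0.1188] [0.0394 0.1262]
```

The gap to the divider is right (8.7 mm). I shift 2.5 mm in x and lower.

Request:
move_arm(jaw=[1,1,1,1,1], offset=[[-0.0025,0.02,0],[0,0.02,0],[0,0.01,0],[0,0,0],[0,0,0]], roll=[0,0,0,0,0])

```text
t: 36.8
eef_pos: [0.6251, -0.0964, 0.0472]
ee_rot: [-1.571, 0.002, -3.106]
force: [0.5, 0.1, -2.9]
width: 0.013
```

```bash
python3 look.py w22; python3 - <<'E'
from h import *; import pickle
s,f=pickle.load(open('w22.pkl','rb'))
cv2.imwrite('pics/w22c.png',cv2.resize(f['pixels'][40:260,150:370],None,fx=2.7,fy=2.7,interpolation=2))
E
```

```text
[ 0.6251 -0.0964  0.0472] [-1.571e+00  2.000e-03 -3.106e+00] t 36.8 w 0.013
```

View pics/w22c.png

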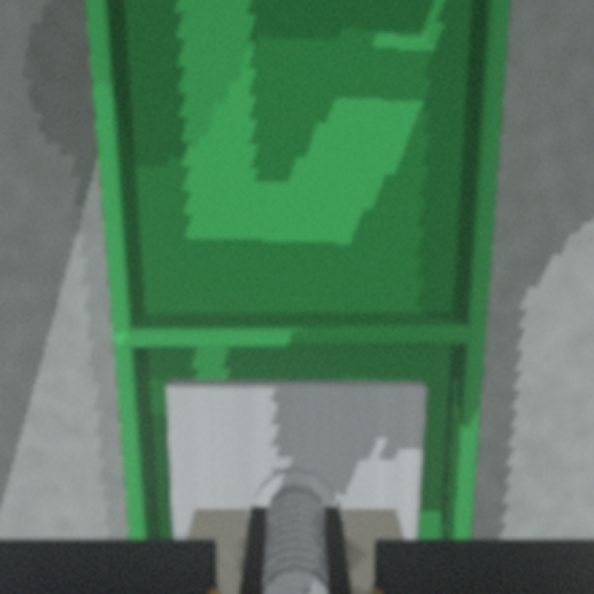

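The plate is centred between the walls (133 and 465 in the crop, plate 165 to 427). I go down to the floor.

Request:
move_arm(jaw=[1,1,1,1,1], offset=[[0,0.008,0],[0,0.005,0],[0,0.002,0],[0,0.001,0],[0,0,0]], roll=[0,0,0,0,0])

```text
t: 37.48
eef_pos: [0.624, -0.0966, 0.0304]
ee_rot: [-1.571, -0.001, -3.106]
force: [-3.3, 0.6, 4.4]
width: 0.0127
```

Request:
move_arm(jaw=[1,1], offset=[[0,0.001,0],[0,0,0]], roll=[0,0])

```text
t: 37.72
eef_pos: [0.624, -0.0966, 0.0304]
ee_rot: [-1.571, -0.0, -3.106]
force: [-6.5, 1.4, 11.7]
width: 0.0129
```

Request:
move_arm(jaw=[0.9,0.8,0.65,0.5,0.4], offset=[[0,0,0],[0,0,0],[0,0,0],[0,0,0],[0,0,0]], roll=[0,0,0,0,0])

```text
t: 38.35
eef_pos: [0.6245, -0.0965, 0.0289]
ee_rot: [-1.571, -0.0, -3.107]
force: [-0.9, -0.5, 0.2]
width: 0.0417
```

Request:
move_arm(jaw=[0.3,0.3,0.3,0.3,0.3], offset=[[0,-0.02,0],[0,-0.045,0],[0,-0.05,0],[0,-0.05,0],[0.03,-0.02,0]], roll=[0,0,0,0,0])

```text
t: 38.98
eef_pos: [0.5966, -0.0975, 0.2171]
ee_rot: [-1.57, 0.005, -3.106]
force: [-1.2, -0.2, -0.4]
width: 0.0617
```

Request:
move_arm(jaw=[0.3,0.3,0.3,0.3,0.3], offset=[[0.05,0,0],[0.05,0,0],[0.05,0,0],[0,0,0],[0,0,0]], roll=[0,0,0,0,0])

```text
t: 39.6
eef_pos: [0.4449, -0.1027, 0.2147]
ee_rot: [-1.571, 0.002, -3.106]
force: [0.1, 0.2, -0.7]
width: 0.061
```

```bash
python3 - <<'E'
from h import *
f=arm.grab_frame('side');a=f['pixels'];cv2.imwrite('pics/s23.png',cv2.resize(a,None,fx=1.56,fy=1.56,interpolation=2))
for t in ['rusty_plate','steel_plate','blue_plate','bottle','wide_cup','tall_cup','yellow_tray','green_tray']:
    print(t,[(np.round(d['position'],3).tolist(),round(d['p'],2)) for d in arm.landmark_of(f,t)][:3])
g=arm.grab_frame('top');save(g,'top23.png')
for t in ['rusty_plate','blue_plate','bottle','wide_cup']:
    print(t,[(np.round(d['position'],3).tolist(),round(d['p'],2)) for d in arm.landmark_of(g,t)][:3])
s=arm.get_state();print(s['t'],s['width'],s['eef_pos'])
E
```

```text
rusty_plate [([0.596, 0.255, 0.005], 0.57)]
steel_plate [([0.623, -0.094, 0.005], 0.94), ([0.482, -0.267, -0.0], 0.57)]
blue_plate [([0.342, 0.274, 0.001], 0.69)]
bottle [([0.605, 0.175, 0.007], 0.65)]
wide_cup [([0.613, 0.09, 0.004], 0.75), ([0.625, -0.185, 0.004], 0.3)]
tall_cup [([0.628, -0.266, 0.002], 0.76), ([0.618, 0.091, 0.007], 0.72), ([0.624, -0.096, 0.005], 0.19)]
yellow_tray [([0.606, 0.173, 0.002], 0.96)]
green_tray [([0.628, -0.186, 0.004], 0.7)]
rusty_plate []
blue_plate [([0.609, 0.18, 0.004], 0.34)]
bottle [([0.607, 0.175, 0.009], 0.73)]
wide_cup [([0.62, 0.091, 0.005], 0.75)]
40.3 0.061134485444538304 [ 0.44450387 -0.10278701  0.21402263]
```

View pics/s23.png

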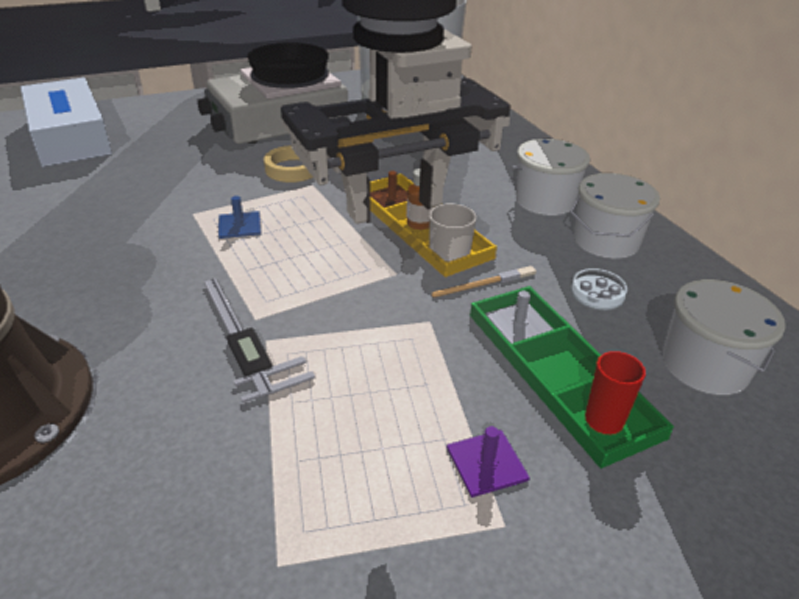

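View pics/top23.png

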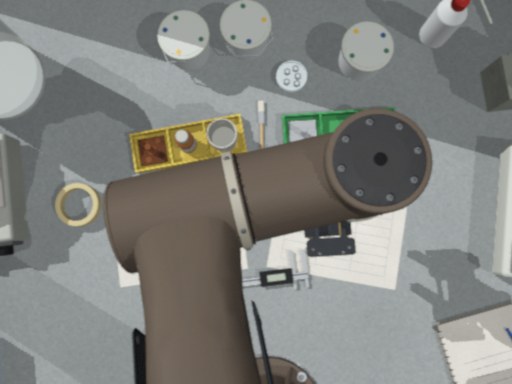

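The side picture shows all five in their bays: steel (522,315), red cup (615,392), white cup (452,230), bottle (418,208) and rusty plate (390,190). The blue plate is still at (240,220). One last overlay will test that the red cup and steel plate are upright and flat.

```bash
python3 - <<'E'
from h import *
f=arm.grab_frame('side');T=campose(f)
x0,y0,k=200,100,2.6
v=cv2.resize(f['pixels'][y0:310,x0:450],None,fx=k,fy=k,interpolation=2)
a=np.linspace(0,2*np.pi,60)
def pl(P):
    p=((proj(f,P,T)-[x0,y0]+.5)*k-.5).astype(int);cv2.polylines(v,[p],True,(255,255,0),1)
def circ(x,y,z,r): pl(np.c_[x+r*np.cos(a),y+r*np.sin(a),0*a+z])
circ(.628,-.267,.004,.021);circ(.628,-.267,.084,.024)
circ(.618,.0895,.004,.031);circ(.618,.0895,.064,.034)
circ(.606,.1745,.094,.0135)
for x,y,w in((.624,-.096,.035),(.594,.258,.157)):
    circ(x,y,.055,.007)
    c=np.array([[1,1],[-1,1],[-1,-1],[1,-1]])*.032;Rz=np.array([[np.cos(w),-np.sin(w)],[np.sin(w),np.cos(w)]])
    pl(np.c_[c@Rz.T+[x,y],[.010]*4])
cv2.imwrite('pics/s24.png',v)
E
```

```text
(no output)
```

View pics/s24.png

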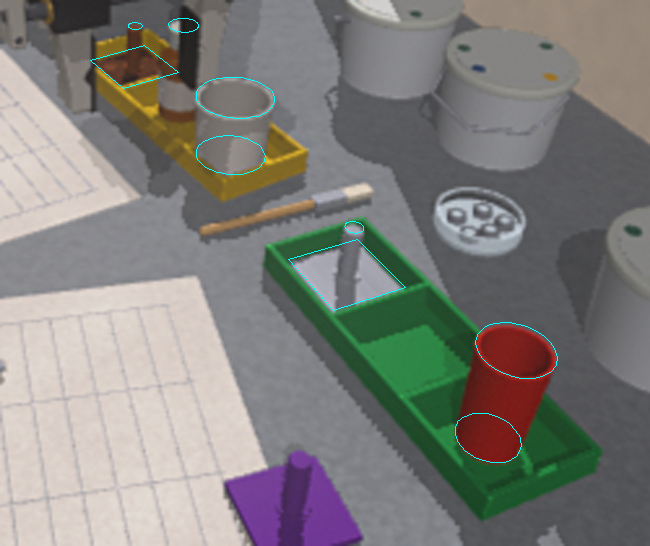

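The upright models on the tray floor match the picture to within a pixel or two, so I hand in.

```bash
python3 - <<'E'
from h import *
print(arm.job_done())
E
```

```text
the job is handed in; nothing more can be done
None
```

Both kits are made up and handed in at about 40 s of the 120 s; the system reports no verdict.

- **Green tray:** the tall red cup was lifted out of the white one and set in the bay nearest −y. The bright steel plate is in the bay nearest +y.
- **Yellow tray:** the wide white cup, the bottle and the rusty plate are in the three bays, from −y to +y. Each of the five was lowered until the wrist felt the tray floor (about 10–19 N), then let go.
- **Left alone:** I never touched the blue plate or the purple look-alike.

**Last checks:**
- In the final side picture, outlines of upright cups, studs and flat plates on the tray floors matched to within a pixel or two. The bottle was half hidden by a finger there, but I had seen it upright earlier.
- The network found the blue plate at (0.342, 0.274), against (0.339–0.344, 0.275) at the start.
- **Disagreements:** the last top picture was partly blocked by the arm. In it the network missed the rusty plate and gave the blue plate a low-confidence position in the yellow tray, which the side picture contradicts. In the last side picture it also matched "tall_cup" to the white cup and weakly matched "wide_cup" to the empty green bay; the picture itself shows neither.
- The wrist camera's positions were 2–5 mm off the top camera's in y. I split the difference when placing.

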